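# Swing the pinned butter board home and latch it

## Task

The small wooden butter board turns on a steel pin through one of its corners. Push it by the long edge near its free corner so that it swings round on the pin, with the butter riding on it, until it meets the rubber pad of the stop, and press it home firmly for a moment, with about 10 N and nowhere more than 25 N. Then turn the little steel latch by its black knob until it bears against the board's edge from behind, wedge it there with another 10 N or so to pin the board on the pad, and leave everything else on the worktop where it stands.

Things in the scene. Friction and masses are not known exactly. Their poses are not given: they have to be found in the camera images.
- fixture: Fixed metal fittings on the worktop. Origin: on the axis of the upright pin (16 mm steel pin with a 30 mm cap, top at z 29 mm), at worktop height. Its axes are level (x, y) and up (z) and give the directions named below. It can stand anywhere within some 15 cm, turned a little.
- board: Loose wooden board 212 x 115 x 18 mm, flat on the worktop, its hole (2.5 mm wider than the pin) on the pin. Origin: hole centre, underside. In its own axes x = -190 to +22, y = -93 to +22 mm. Its yaw less the fixture's is 0.4 to 0.65 rad (counterclockwise) at the start and 0 to 0.09, set by the pad, at home. 0.35 to 0.7 kg; friction 1 to 4 N at the free corner.
- board_push (a point): A good place to push: on the board's long edge that faces away from the stop (own y = -93 mm), 140 mm from the hole along own -x, at half the board's thickness (z 9 mm). Push along the board's own +y.
- board_lead (a point): Point on the board's opposite long edge (own x = -165, y = +22 mm) that meets the middle of the stop's face.
- stop: Fixed steel bracket 54 mm wide, 36 mm high, with a rubber pad 44 mm wide (z 4 to 32 mm) on two adjusting studs, facing its own -y. The pad's face stands 0 to 12 mm along -y from this origin (at worktop height), by an amount not measured: find it by touch. Axes parallel to the fixture's. It gives under 1 mm, so read the force: press 5 to 25 N for at least 0.3 s.
- latch (a joint): Latch angle: 0 open, ends at 2.1; starts at 0 to 0.35. Flat steel arm 12 mm wide, z 5 to 15 mm, 50 mm long from its upright pivot (at x -205, y -117 mm in the fixture's axes), with a 6 mm nose at the tip's leading side. At 0 it points along the fixture's -y, turns counterclockwise from above; at 1.5 to 1.9 (about +x) the nose meets the home board's long edge. Friction 1.5 N at the knob. Bear on the board with over 3 N.
- latch_knob (a point): The latch's upright black knob, 12 mm in diameter, from z 14 to 46 mm; this point is on its axis at z 30 mm, 42 mm from the latch's pivot.
- butter: Block of butter in its wrapper, 73 x 102 x 37 mm, about 0.25 kg, lying loose on the board, its long side along the board. Origin: centre of its underside. It is to stay on the board, flat.
- jar: Bystander: spice jar, 43 mm across and 118 mm high, standing behind the stop. Origin: centre of its underside.
- bowl: Bystander: white bowl, 120 mm across and 54 mm high. Origin: centre of its underside.

How it is judged (in metres and radians):
On the way, in this order (a step that is already met when the one before it is completed fails the run):
1. the board is pressed against the stop with more than 5 N for 0.3 s (contact force between board and stop above 5 N and y of board_lead in the frame of stop above -0.016 m), for 0.3 s.
2. the latch bears on the board from behind with more than 3 N, and the board on the stop, for 0.2 s (value of joint latch above 1.4 rad and contact force between latch and board above 3 N and contact force between board and stop above 0.5 N), for 0.2 s.
At the end, for the whole second after the job is handed in: The board lies at its stop (its edge at most 16 mm short of the stop's origin, heading within 0.11 rad of the fixture's), the latch is closed behind it (over 1.4 rad), the butter lies flat on the board, and all is at rest (value of joint latch above 1.4 rad and y of board_lead in the frame of stop above -0.016 m and angle between the x axis of board and the x axis of fixture, either way round below 0.11 rad and linear speed of each of board, butter below 0.01 m/s and height (world z) of butter above 0.012 m and angle between butter's own z axis and vertical below 0.25 rad); the robot touches nothing.
It fails at once if the board is pushed with more than 25 N or bears on the stop with more than 25 N (contact force between any of the arm, the fingers and board above 25 N or contact force between board and stop above 25 N).
It fails at once if the latch is pushed with more than 25 N (contact force between any of the fingers, the arm and latch above 25 N).
It fails at once if the butter is tipped or comes off the board (not (height (world z) of butter above 0.012 m and angle between butter's own z axis and vertical below 0.25 rad)).
It fails at once if the jar or the bowl is moved by more than 20 mm (distance of any of jar, bowl from where it was at the start of the episode above 0.02 m).
It also fails if it takes over 72 s, if anything falls off the work surface, if the arm or the gripper's body presses on something with over 40 N, if the wrist force passes 120 N, or if a joint passes its speed limit or range.

## Robot

A 6-joint arm with a two-finger parallel gripper is mounted at the origin on a cart in front of the work surface, level with it; the furniture and walls round the work are solid. World frame = base frame: x ahead of the robot, y to its left, z up, the work surface at z = 0. Lengths are in m, angles in degrees, forces in N, time in s.
With the tool pointing down it reaches from about 0.325 to 0.75 m from the base axis. Payload 7.6 kg.
Tool frame: the origin (TCP) lies midway between the tips of the shut fingers; the grasp point (between the pads) lies 19 mm behind it; z points along the fingers, y is the line along which they close (so a half turn about z gives the same grasp; the last joint's range is limited). The gripper opens to 85 mm and grips with 20 to 120 N. Pads are 22 mm wide; open, the fingers measure 114 mm over their backs; the gripper's body (76 mm by 85 mm) begins 54 mm behind the grasp point. The pads swing forward as they close: fully open they stand 13 mm farther back than shut.
Start: joints at [67.477, 2.991, 80.254, -0, 96.75, -4.028], TCP at [0.167, 0.498, 0.202] pointing down, gripper open.
Joint ranges: [-166.34, 166.34], [-52.06, 124.39], [6.96, 135.62], [-60.46, 240.46], [14.63, 156.25], [-167.68, 167.68]. Speed limits (degrees/s): [147.25, 147.25, 172.46, 180, 180, 180].

## Interface

Orientations are given as a 3x3 rotation matrix whose columns are the frame's x, y, z axes.
In Python, from station import env gives the robot as it stands.
- The arm moves only by the shell command python3 -m handwheel 'ROWS' [FORCE]. ROWS is JSON, a list of rows, each an object of numbers: "gripper": the closure, from -1 (fully open) to 1 (shut); "x", "y", "z": the shift along the tool's x, y, z in cm; "wx", "wy", "wz": the turn, a rotation vector about the tool's x, y, z in units of 5 degrees (1.0 is 5 degrees). A call has exactly 10 rows; each row is the pose to reach, as a shift and turn from the pose commanded when the call began, along the tool's axes at that moment; what a row does not reach only later rows make up. A row lasts 1/12 s, in which the tool goes at most 41.7 mm and 7.16 degrees, less where a joint would pass 70% of its speed; a pose out of reach is approached as far as the arm can. A call with a gripper value outside its range is refused whole. The fingers move at their own pace and stop on an object; FORCE is the grip in N (left out, the last holds). Time passes only in rows, so rows that repeat a pose let the fingers close, or fill a call up. It gives the time, the measured TCP pose, the force, the opening and the grip force at its end, in the units of the state.
- env.read_state(): the state, without advancing time (a new reading comes with each control period).
- env.capture(name): name is "scene" or "top" or "wrist"; returns a dict with "color" (400x640x3 uint8, blue, green, red), "depth" (400x640 float32, m along the optical axis (not along the pixel's ray), 0 where there is no reading), "fx", "fy", "cx", "cy" (pixels), "pose" (4x4, takes a point from camera to world coordinates); the wrist camera has in their place "mount" (4x4, takes a point from camera to tool coordinates, whose origin is the TCP and whose axes are the flange's). Camera axes: x right, y up, looking along -z (the intrinsics and any distortion apply to the point x, -y, -z); pixel columns grow to the right and rows downward; lengths in m; the calibration is good to about 2 mm. A picture is of the moment at which its call begins: read the wrist's pose just before it.
- env.close_job(): hands the job in; it is judged then, once.
The state is a dict: "time": time; "qpos": joint angles; "qd": joint speeds; "joint_efforts": joint torques, N m; "tool_pos": TCP position; "orientation": TCP orientation; "contact_force": force on the tool from outside, world axes, zero at the start; "wrist_torque": the same for the moment, N m; "finger_gap": finger opening in m; "gripper_force": force on a finger pad.
Only numpy, scipy, OpenCV 4.12 (cv2) and the standard library are available. Lean on these libraries where they do the work, as an engineer would, in place of code of your own. Each camera call takes 0.05 s, during which the arm holds its last target. There are 200 camera calls.

## Working session

There is one attempt and no reset: what is moved stays moved. The work goes in short steps, Python scripts to look and compute and a shell command to move; the robot and the scene stay as the last step left them, time stands still between calls to the robot, and variables do not carry over. Pictures are saved under pics/ and viewed, at most 10 in all, crops included, and the job is handed in when it is done.

```bash
mkdir -p pics; ls; python3 - <<'E'
from station import env
import cv2,numpy as np
s=env.read_state();print({k:np.round(v,3).tolist() for k,v in s.items()})
for n in("top","scene"):
    c=env.capture(n);cv2.imwrite(f"pics/{n}0.png",c["color"]);np.savez(f"{n}0.npz",**c)
    print(n,c["fx"],c["fy"],c["cx"],c["cy"],np.round(c["pose"],3).tolist(),c.keys())
E
```

```text
pics
{'time': 0.0, 'qpos': [67.476, 3.029, 80.314, -0.002, 96.749, -4.029], 'qd': [-0.023, 0.074, -0.007, -0.015, -0.068, -0.009], 'joint_efforts': [-0.0, -38.167, -36.019, -0.0, 0.006, 0.0], 'tool_pos': [0.166, 0.498, 0.201], 'orientation': [[-0.948, 0.317, -0.001], [0.317, 0.948, -0.001], [0.0, -0.002, -1.0]], 'contact_force': [0.697, -0.592, 0.073], 'wrist_torque': [0.019, -0.015, -0.004], 'gripper_force': 0.0, 'finger_gap': 0.085}
top 424.2270377295698 424.2270377295698 322.09083976465456 209.17282012081256 [[0.02, 0.972, -0.233, 0.306], [-1.0, 0.02, -0.004, -0.114], [0.001, 0.233, 0.973, 0.917], [0.0, 0.0, 0.0, 1.0]] dict_keys(['color', 'depth', 'fx', 'fy', 'cx', 'cy', 'pose'])
scene 431.9000638293028 431.9000638293028 316.34721126719467 195.4522776106051 [[0.671, 0.399, -0.625, -0.136], [-0.742, 0.357, -0.568, -0.691], [-0.003, 0.844, 0.536, 0.619], [0.0, 0.0, 0.0, 1.0]] dict_keys(['color', 'depth', 'fx', 'fy', 'cx', 'cy', 'pose'])
```

View pics/top0.png

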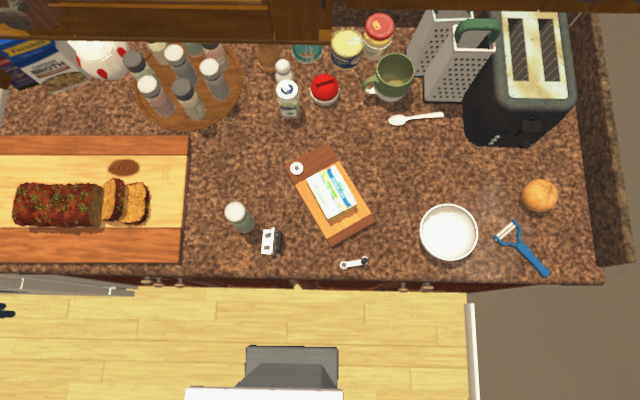

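View pics/scene0.png

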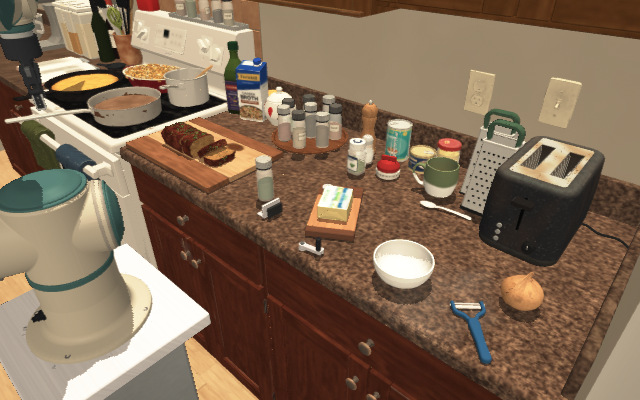

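The top view shows the pin cap at (296,169), the board running down-right to its free corner at about (372,212), the stop at (270,241), the jar at (238,215) and the bowl at (448,232). The latch pivot is at about (344,265), with its knob at (364,262).

```bash
cat > h.py <<'E'
import numpy as np,cv2
def cast(c,u,v,z):
    P=c["pose"];d=P[:3,:3]@np.array([(u-c["cx"])/c["fx"],-(v-c["cy"])/c["fy"],-1]);o=P[:3,3]
    return o+d*(z-o[2])/d[2]
def proj(c,p):
    q=np.linalg.inv(c["pose"])@np.r_[p,1];return c["cx"]-c["fx"]*q[0]/q[2],c["cy"]+c["fy"]*q[1]/q[2]
E
python3 - <<'E'
from h import *
c=np.load("top0.npz");im=c["color"]
crop=im[140:290,215:405];cv2.imwrite("pics/crop0.png",cv2.resize(crop,None,fx=4,fy=4,interpolation=cv2.INTER_CUBIC)[:600])
hsv=cv2.cvtColor(im,cv2.COLOR_BGR2HSV)
for n,(u,v,z) in dict(pin=(296.5,168.5,.029),piv=(344,265,.015),knob=(364,262,.046),stop=(270,241,.036),jar=(236,211,.118)).items():
    print(n,np.round(cast(c,u,v,z),3), "depth z",)
E
```

```text
pin [ 0.609 -0.053  0.029] depth z
piv [ 0.401 -0.16   0.015] depth z
knob [ 0.405 -0.199  0.046] depth z
stop [ 0.446 -0.003  0.036] depth z
jar [0.49  0.055 0.118] depth z
```

View pics/crop0.png

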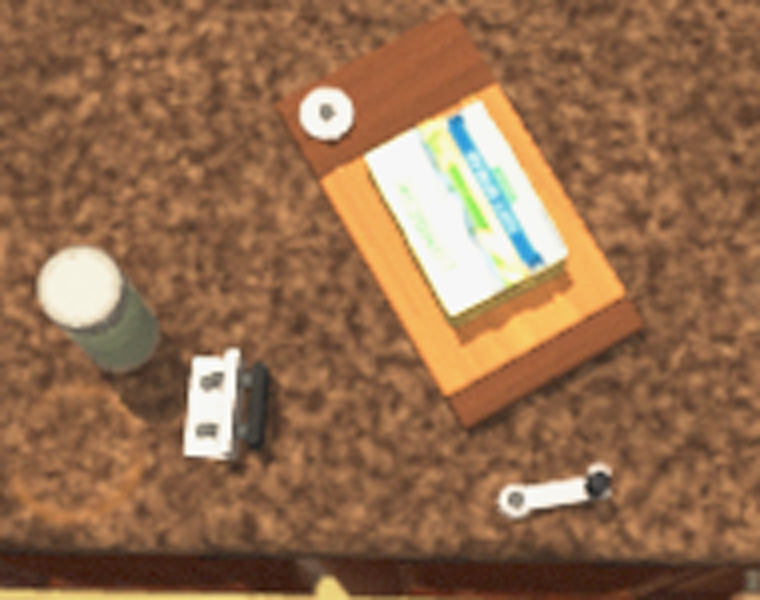

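```bash
python3 - <<'E'
from h import *
c=np.load("top0.npz")
C=lambda a,b,z:cast(c,215+a/4-.375,140+b/4-.375,z)
pin=C(327,113,.029);piv=C(515,499,.015);kn=C(598,483,.046)
cor=np.array([C(457,12,.018),C(281,103,.018),C(466,428,.018),C(642,325,.018)])
print("pin",pin,"piv",piv,"knob",kn, "armlen",np.linalg.norm((kn-piv)[:2]))
print("sides",[np.linalg.norm(cor[i]-cor[i-1]) for i in range(4)])
d=piv-pin;fy=np.arctan2(d[1],d[0])-np.arctan2(-.117,-.205);print("dist",np.hypot(d[0],d[1]),"(.236) fyaw",fy)
e=(cor[0]-cor[3])+(cor[1]-cor[2]);by=np.arctan2(e[1],e[0]);print("byaw",by,"rel",by-fy)
k=kn-piv;print("latch angle",np.arctan2(k[1],k[0])+np.pi/2-fy)
R=lambda a:np.array([[np.cos(a),-np.sin(a)],[np.sin(a),np.cos(a)]])
own=np.array([[22,-93],[22,22],[-190,22],[-190,-93]])/1000
o=(cor[:,:2]-own@R(by).T);print("hole est",o.round(4))
for n,a in (("now",by),("home",fy+.04)):
  print(n,"push",pin[:2]+R(a)@[-.14,-.093],"free",pin[:2]+R(a)@[-.19,-.093],"lead",pin[:2]+R(a)@[-.165,.022], "dir",R(a)@[0,1])
s=[C(266,365,.032),C(258,447,.032)];print("pad",s, "bowl",cast(c,448,225,.054))
for a in(1.5,1.7,1.9): print("knob at",a,piv[:2]+.042*R(fy+a-np.pi/2)@[1,0], "tip",piv[:2]+.05*R(fy+a-np.pi/2)@[1,0])
E
```

```text
pin [ 0.61066753 -0.05225949  0.029     ] piv [ 0.40235162 -0.15824752  0.015     ] knob [ 0.40808962 -0.1992112   0.046     ] armlen 0.04136361105931429
sides [np.float64(0.2063488173422129), np.float64(0.1124230643574788), np.float64(0.20937122597292993), np.float64(0.11075346242232573)]
dist 0.23372843414081 (.236) fyaw -0.047969688887865125
byaw 0.5269802116347022 rel 0.5749499005225673
latch angle 0.18713951634748272
hole est [[ 0.6103 -0.0536]
 [ 0.6118 -0.0557]
 [ 0.6145 -0.0551]
 [ 0.6147 -0.05  ]]
now push [ 0.53643344 -0.20305173] free [ 0.49321695 -0.22819801] lead [ 0.45698876 -0.11622695] dir [-0.50292555  0.86432974]
home push [ 0.4699308  -0.14414079] free [ 0.41993239 -0.14374231] lead [ 0.4458481 -0.0289452] dir [0.0079696  0.99996824]
pad [array([ 0.46859862, -0.02500496,  0.032     ]), array([ 0.42494296, -0.02267996,  0.032     ])] bowl [ 0.48398216 -0.37245722  0.054     ]
knob at 1.5 [ 0.44405575 -0.16322397] tip [ 0.4519994  -0.16417187]
knob at 1.7 [ 0.44421311 -0.15483944] tip [ 0.45218673 -0.15419028]
knob at 1.9 [ 0.44270159 -0.14659078] tip [ 0.4503873  -0.14437045]
```

Sizes check out (sides 208×112 against 212×115, pin to pivot 234 against 236 mm). I'm moving off, with the gripper shutting on the way.

```bash
cat >> h.py <<'E'
def goto(s,xyz,yaw):
    """tool shift in cm and turn (5 deg units) from state s to a downward pose with tool x at yaw (deg)"""
    R=np.array(s["orientation"]);d=R.T@(np.array(xyz)-s["tool_pos"])*100
    T=np.array([[np.cos(yaw),np.sin(yaw),0],[np.sin(yaw),-np.cos(yaw),0],[0,0,-1]]) if 0 else None
    y=np.radians(yaw);T=np.array([[np.cos(y),np.sin(y),0],[np.sin(y),-np.cos(y),0],[0,0,-1]])
    w=np.degrees(cv2.Rodrigues(R.T@T)[0].ravel())/5
    return d.round(2),w.round(2)
E
python3 -m handwheel '[{"gripper":1,"x":-4,"y":-4,"wz":1},{"gripper":1,"x":-8,"y":-8,"wz":2},{"gripper":1,"x":-12,"y":-11,"wz":3},{"gripper":1,"x":-15,"y":-14,"wz":4},{"gripper":1,"x":-18,"y":-17,"wz":5},{"gripper":1,"x":-21,"y":-20,"wz":6},{"gripper":1,"x":-24,"y":-23,"wz":7},{"gripper":1,"x":-27,"y":-26,"wz":8},{"gripper":1,"x":-30,"y":-28.5,"wz":8.2},{"gripper":1,"x":-30,"y":-28.5,"wz":8.2}]' 40
python3 - <<'E'
from h import *
from station import env
s=env.read_state();print(np.round(s["qpos"],1),s["contact_force"]);print(goto(s,[.560,-.243,.20],120.2))
E
```

```text
[67.5  3.  80.3  0.  96.8 -4. ] [0.41085613 0.35190949 0.34252673]
(array([-60.82, -57.75,   0.15]), array([-0.02,  0.  ,  8.26]))validation failed for argument at $[0]...
```

```bash
python3 -m handwheel '[{"gripper":1,"x":-4,"y":-4,"z":0,"wx":0,"wy":0,"wz":1},{"gripper":1,"x":-8,"y":-8,"z":0,"wx":0,"wy":0,"wz":2},{"gripper":1,"x":-12,"y":-11,"z":0,"wx":0,"wy":0,"wz":3},{"gripper":1,"x":-15,"y":-14,"z":0,"wx":0,"wy":0,"wz":4},{"gripper":1,"x":-18,"y":-17,"z":0,"wx":0,"wy":0,"wz":5},{"gripper":1,"x":-21,"y":-20,"z":0,"wx":0,"wy":0,"wz":6},{"gripper":1,"x":-24,"y":-23,"z":0,"wx":0,"wy":0,"wz":7},{"gripper":1,"x":-27,"y":-26,"z":0,"wx":0,"wy":0,"wz":8},{"gripper":1,"x":-30,"y":-28.5,"z":0,"wx":0,"wy":0,"wz":8.2},{"gripper":1,"x":-30,"y":-28.5,"z":0,"wx":0,"wy":0,"wz":8.2}]' 40
python3 - <<'E'
from h import *
from station import env
s=env.read_state();print(np.round(s["qpos"],1),s["contact_force"]);print(goto(s,[.560,-.243,.20],120.2))
E
```

```text
time: 0.93
tool_pos: [0.361, 0.1303, 0.2014]
orientation: [[-0.506, 0.862, 0.0], [0.862, 0.506, 0.0], [-0.0, 0.0, -1.0]]
contact_force: [0.9, 0.5, 0.4]
finger_gap: -0.0001
gripper_force: 0.0
[ 14.3 -20.7 101.5   0.   99.3 -16.1] [0.85622824 0.48524072 0.4046523 ]
(array([-42.27,  -1.74,   0.15]), array([0.  , 0.  , 0.04]))
```

```bash
python3 -m handwheel '[{"gripper":1,"x":-4,"y":0,"z":0,"wx":0,"wy":0,"wz":0},{"gripper":1,"x":-8,"y":0,"z":0,"wx":0,"wy":0,"wz":0},{"gripper":1,"x":-12,"y":-1,"z":0,"wx":0,"wy":0,"wz":0},{"gripper":1,"x":-16,"y":-1,"z":0,"wx":0,"wy":0,"wz":0},{"gripper":1,"x":-20,"y":-1,"z":0,"wx":0,"wy":0,"wz":0},{"gripper":1,"x":-24,"y":-1.7,"z":0,"wx":0,"wy":0,"wz":0},{"gripper":1,"x":-28,"y":-1.7,"z":0,"wx":0,"wy":0,"wz":0},{"gripper":1,"x":-32,"y":-1.7,"z":0,"wx":0,"wy":0,"wz":0},{"gripper":1,"x":-36,"y":-1.7,"z":0,"wx":0,"wy":0,"wz":0},{"gripper":1,"x":-40,"y":-1.7,"z":0,"wx":0,"wy":0,"wz":0}]'
python3 -m handwheel '[{"gripper":1,"x":-2.3,"y":0,"z":0,"wx":0,"wy":0,"wz":0},{"gripper":1,"x":-2.3,"y":0,"z":3,"wx":0,"wy":0,"wz":0},{"gripper":1,"x":-2.3,"y":0,"z":6,"wx":0,"wy":0,"wz":0},{"gripper":1,"x":-2.3,"y":0,"z":9,"wx":0,"wy":0,"wz":0},{"gripper":1,"x":-2.3,"y":0,"z":12,"wx":0,"wy":0,"wz":0},{"gripper":1,"x":-2.3,"y":0,"z":14,"wx":0,"wy":0,"wz":0},{"gripper":1,"x":-2.3,"y":0,"z":16,"wx":0,"wy":0,"wz":0},{"gripper":1,"x":-2.3,"y":0,"z":18,"wx":0,"wy":0,"wz":0},{"gripper":1,"x":-2.3,"y":0,"z":19,"wx":0,"wy":0,"wz":0},{"gripper":1,"x":-2.3,"y":0,"z":19.4,"wx":0,"wy":0,"wz":0}]'
python3 - <<'E'
from h import *
from station import env
s=env.read_state();print(goto(s,[.5364,-.203,.006],120.2))
for n in("top","wrist"):
    c=env.capture(n);cv2.imwrite(f"pics/{n}1.png",c["color"][130:290,210:450] if n=="top" else c["color"]);np.savez(f"{n}1.npz",**c)
im=cv2.imread("pics/top1.png");cv2.imwrite("pics/top1.png",cv2.resize(im,None,fx=3.3,fy=3.3))
E
```

```text
time: 1.77
tool_pos: [0.5495, -0.2227, 0.2008]
orientation: [[-0.507, 0.862, -0.001], [0.862, 0.507, 0.001], [0.001, -0.0, -1.0]]
contact_force: [0.2, 0.9, 0.9]
finger_gap: 0.0
gripper_force: 0.0
time: 2.6
tool_pos: [0.5593, -0.2399, 0.0049]
orientation: [[-0.508, 0.862, -0.004], [0.862, 0.508, 0.002], [0.004, -0.002, -1.0]]
contact_force: [0.5, -0.4, -0.4]
finger_gap: -0.0003
gripper_force: 0.0
(array([ 4.35, -0.1 , -0.1 ]), array([-0.03, -0.04,  0.06]))
```

View pics/top1.png

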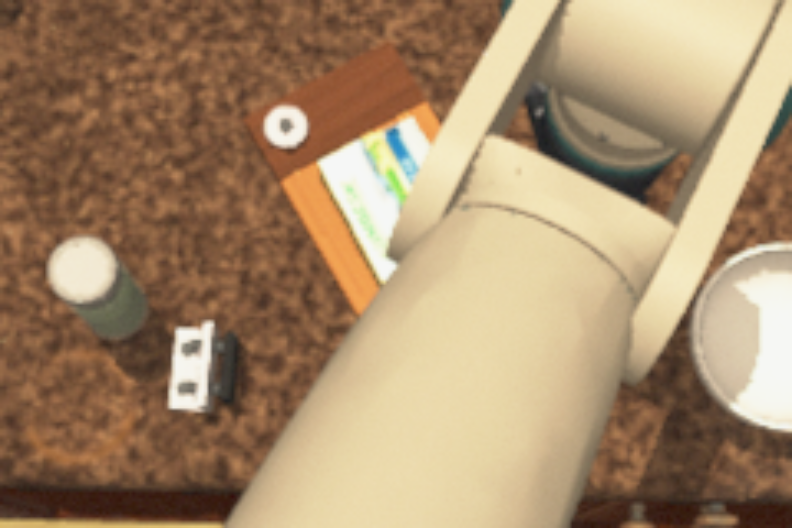

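View pics/wrist1.png

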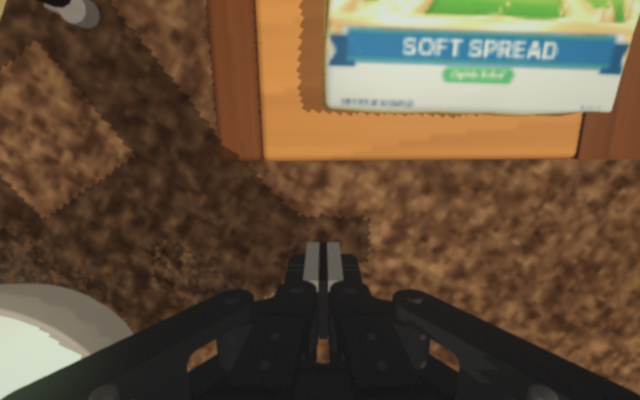

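The wrist view shows the shut fingers at (323,245), square to the long edge at row 158, with the free corner near (222,160). That is the planned push spot.

```bash
python3 -m handwheel '[{"gripper":1,"x":0.4,"y":0,"z":0,"wx":0,"wy":0,"wz":0},{"gripper":1,"x":0.8,"y":0,"z":0,"wx":0,"wy":0,"wz":0},{"gripper":1,"x":1.2,"y":0,"z":0,"wx":0,"wy":0,"wz":0},{"gripper":1,"x":1.6,"y":0,"z":-0.1,"wx":0,"wy":0,"wz":0},{"gripper":1,"x":2.0,"y":0,"z":-0.1,"wx":0,"wy":0,"wz":0},{"gripper":1,"x":2.3,"y":0,"z":-0.1,"wx":0,"wy":0,"wz":0},{"gripper":1,"x":2.6,"y":0,"z":-0.1,"wx":0,"wy":0,"wz":0},{"gripper":1,"x":2.8,"y":0,"z":-0.1,"wx":0,"wy":0,"wz":0},{"gripper":1,"x":3.0,"y":0,"z":-0.1,"wx":0,"wy":0,"wz":0},{"gripper":1,"x":3.0,"y":0,"z":-0.1,"wx":0,"wy":0,"wz":0}]'
cat >> h.py <<'E'
PIN=np.array([.6115,-.053])
def pose(a,x=-.14,off=.011):
    return np.r_[PIN+np.array([[np.cos(a),-np.sin(a)],[np.sin(a),np.cos(a)]])@[x,-.093-off],.006],np.degrees(a)+90
E
python3 - <<'E'
from h import *
from station import env
s=env.read_state()
for a in np.linspace(.527,.09,21): print(round(a,3),*goto(s,*pose(a)))
E
```

```text
time: 3.53
tool_pos: [0.5453, -0.2145, 0.0084]
orientation: [[-0.508, 0.861, -0.0], [0.861, 0.508, 0.0], [0.0, 0.0, -1.0]]
contact_force: [0.4, 0.0, -0.1]
finger_gap: 0.0001
gripper_force: 0.0
0.527 [ 0.23 -0.16  0.24] [ 0.   -0.    0.06]
0.505 [ 0.54 -0.38  0.24] [ 0.   -0.    0.31]
0.483 [ 0.85 -0.6   0.25] [ 0.   -0.    0.57]
0.461 [ 1.17 -0.81  0.25] [ 0.   -0.    0.82]
0.44 [ 1.49 -1.01  0.25] [ 0.   -0.    1.07]
0.418 [ 1.82 -1.2   0.25] [ 0.   -0.    1.32]
0.396 [ 2.15 -1.39  0.25] [ 0.   -0.    1.57]
0.374 [ 2.49 -1.57  0.25] [ 0.   -0.    1.82]
0.352 [ 2.83 -1.74  0.25] [ 0.   -0.    2.07]
0.33 [ 3.17 -1.91  0.25] [ 0.   -0.    2.32]
0.308 [ 3.52 -2.06  0.25] [ 0.   -0.    2.57]
0.287 [ 3.87 -2.21  0.25] [-0.   -0.    2.82]
0.265 [ 4.22 -2.35  0.25] [-0.   -0.    3.07]
0.243 [ 4.58 -2.49  0.25] [-0.   -0.    3.32]
0.221 [ 4.94 -2.62  0.25] [-0.   -0.    3.57]
0.199 [ 5.3  -2.73  0.25] [-0.   -0.    3.82]
0.177 [ 5.67 -2.84  0.25] [-0.   -0.    4.07]
0.156 [ 6.03 -2.95  0.25] [-0.   -0.    4.32]
0.134 [ 6.4  -3.04  0.25] [-0.   -0.    4.57]
0.112 [ 6.77 -3.13  0.25] [-0.   -0.    4.82]
0.09 [ 7.15 -3.21  0.25] [-0.   -0.    5.07]
```

```bash
python3 -m handwheel '[{"gripper":1,"x":0.2,"y":-0.1,"z":0.1,"wx":0,"wy":0,"wz":0.1},{"gripper":1,"x":0.4,"y":-0.3,"z":0.1,"wx":0,"wy":0,"wz":0.2},{"gripper":1,"x":0.6,"y":-0.4,"z":0.1,"wx":0,"wy":0,"wz":0.4},{"gripper":1,"x":0.85,"y":-0.6,"z":0.1,"wx":0,"wy":0,"wz":0.6},{"gripper":1,"x":1.0,"y":-0.7,"z":0.1,"wx":0,"wy":0,"wz":0.7},{"gripper":1,"x":1.2,"y":-0.8,"z":0.1,"wx":0,"wy":0,"wz":0.8},{"gripper":1,"x":1.35,"y":-0.9,"z":0.1,"wx":0,"wy":0,"wz":0.95},{"gripper":1,"x":1.5,"y":-1.0,"z":0.1,"wx":0,"wy":0,"wz":1.1},{"gripper":1,"x":1.65,"y":-1.1,"z":0.1,"wx":0,"wy":0,"wz":1.2},{"gripper":1,"x":1.8,"y":-1.2,"z":0.1,"wx":0,"wy":0,"wz":1.3}]'
python3 - <<'E'
from h import *
from station import env
s=env.read_state()
for a in np.linspace(.418,.09,11): print(round(a,3),*goto(s,*pose(a)))
E
```

```text
time: 4.37
tool_pos: [0.5259, -0.2053, 0.0075]
orientation: [[-0.406, 0.914, 0.0], [0.914, 0.406, 0.0], [0.0, 0.0, -1.0]]
contact_force: [0.2, 0.3, -0.3]
finger_gap: -0.0001
gripper_force: 0.0
0.418 [0.04 0.01 0.15] [ 0. -0.  0.]
0.385 [ 0.5  -0.33  0.15] [ 0.   -0.    0.38]
0.352 [ 0.98 -0.64  0.15] [ 0.   -0.    0.75]
0.32 [ 1.46 -0.95  0.15] [ 0.   -0.    1.13]
0.287 [ 1.96 -1.23  0.15] [ 0.  -0.   1.5]
0.254 [ 2.46 -1.5   0.15] [ 0.   -0.    1.88]
0.221 [ 2.98 -1.76  0.15] [ 0.   -0.    2.26]
0.188 [ 3.5  -1.99  0.15] [ 0.   -0.    2.63]
0.156 [ 4.03 -2.21  0.15] [ 0.   -0.    3.01]
0.123 [ 4.56 -2.41  0.15] [ 0.   -0.    3.38]
0.09 [ 5.1  -2.6   0.15] [ 0.   -0.    3.76]
```

```bash
python3 -m handwheel '[{"gripper":1,"x":0.25,"y":-0.15,"z":0,"wx":0,"wy":0,"wz":0.2},{"gripper":1,"x":0.5,"y":-0.3,"z":0,"wx":0,"wy":0,"wz":0.4},{"gripper":1,"x":0.7,"y":-0.5,"z":0,"wx":0,"wy":0,"wz":0.55},{"gripper":1,"x":0.95,"y":-0.65,"z":0,"wx":0,"wy":0,"wz":0.75},{"gripper":1,"x":1.2,"y":-0.8,"z":0,"wx":0,"wy":0,"wz":0.95},{"gripper":1,"x":1.45,"y":-0.95,"z":0,"wx":0,"wy":0,"wz":1.1},{"gripper":1,"x":1.6,"y":-1.05,"z":0,"wx":0,"wy":0,"wz":1.2},{"gripper":1,"x":1.75,"y":-1.1,"z":0,"wx":0,"wy":0,"wz":1.35},{"gripper":1,"x":1.85,"y":-1.2,"z":0,"wx":0,"wy":0,"wz":1.4},{"gripper":1,"x":1.95,"y":-1.25,"z":0,"wx":0,"wy":0,"wz":1.5}]'
python3 - <<'E'
from h import *
from station import env
s=env.read_state()
c=env.capture("wrist");cv2.imwrite("pics/wrist2.png",c["color"])
for a in np.linspace(.287,.09,11): print(round(a,3),*goto(s,*pose(a)))
E
```

```text
time: 5.2
tool_pos: [0.5066, -0.1926, 0.0075]
orientation: [[-0.284, 0.959, 0.0], [0.959, 0.284, 0.0], [0.0, 0.0, -1.0]]
contact_force: [0.5, 0.7, -1.3]
finger_gap: 0.0002
gripper_force: 0.0
0.287 [0.02 0.02 0.15] [ 0.   -0.    0.01]
0.267 [ 0.29 -0.19  0.15] [ 0.   -0.    0.23]
0.248 [ 0.58 -0.38  0.15] [ 0.   -0.    0.46]
0.228 [ 0.86 -0.57  0.15] [ 0.   -0.    0.68]
0.208 [ 1.15 -0.76  0.15] [ 0.   -0.    0.91]
0.188 [ 1.44 -0.94  0.15] [ 0.   -0.    1.13]
0.169 [ 1.74 -1.11  0.15] [ 0.   -0.    1.36]
0.149 [ 2.04 -1.28  0.15] [ 0.   -0.    1.59]
0.129 [ 2.34 -1.44  0.15] [ 0.   -0.    1.81]
0.11 [ 2.65 -1.6   0.15] [ 0.   -0.    2.04]
0.09 [ 2.96 -1.75  0.15] [ 0.   -0.    2.26]
```

View pics/wrist2.png

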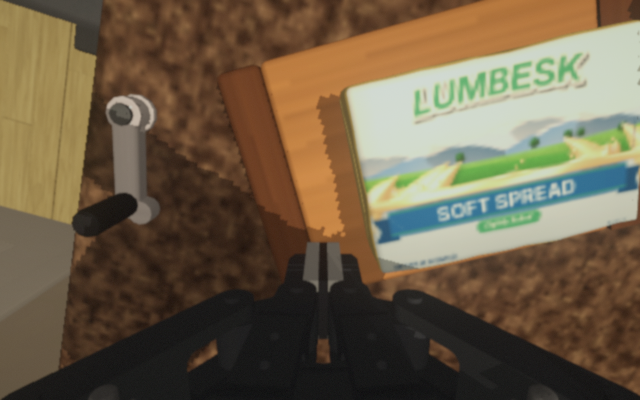

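The wrist view now shows the edge slanting about 8° at the fingers at (323,243). I need to check whether they are at the edge or over it, so I'll use the scene camera.

```bash
python3 - <<'E'
from h import *
from station import env
c=env.capture("scene");np.savez("scene2.npz",**c)
w=env.capture("wrist");print(w["mount"].round(3).tolist(),w["fx"],w["cx"],w["cy"]);np.savez("wrist2.npz",**w)
cv2.imwrite("pics/scene2.png",cv2.resize(c["color"][160:300,240:420],None,fx=4,fy=4,interpolation=cv2.INTER_CUBIC))
# world heights from wrist depth
s=env.read_state();T=np.eye(4);T[:3,:3]=s["orientation"];T[:3,3]=s["tool_pos"]
P=T@w["mount"]
for u,v in [(250,150),(300,200),(295,235),(400,270),(360,265),(360,290),(262,66),(220,75),(280,275),(323,243),(330,255),(600,230),(130,180),(250,300)]:
    d=float(w["depth"][v,u]);q=P@[ (u-w["cx"])/w["fx"]*d,-(v-w["cy"])/w["fy"]*d,-d,1];print(u,v,q[:3].round(4))
E
```

```text
[[0.001, 0.965, 0.261, 0.067], [1.0, -0.001, -0.001, 0.001], [-0.001, 0.261, -0.965, -0.173], [0.0, 0.0, 0.0, 1.0]] 356.99865385523634 322.7327250883996 200.99142615032846
250 150 [ 0.4629 -0.1566  0.019 ]
300 200 [ 0.4909 -0.1729  0.0182]
295 235 [ 0.4933 -0.19    0.0194]
400 270 [ 0.535  -0.1789  0.0544]
360 265 [ 0.5285 -0.1967  0.0179]
360 290 [ 0.5148 -0.1765  0.0843]
262 66 [ 0.4593 -0.1203  0.0182]
220 75 [ 0.4428 -0.129   0.0179]
280 275 [ 0.4918 -0.2132  0.0181]
323 243 [ 0.5045 -0.1806  0.0442]
330 255 [ 0.507 -0.18   0.056]
600 230 [ 0.6492 -0.148   0.0008]
130 180 [ 0.4114 -0.1871  0.0155]
250 300 [ 0.4842 -0.1858  0.0897]
```

View pics/scene2.png

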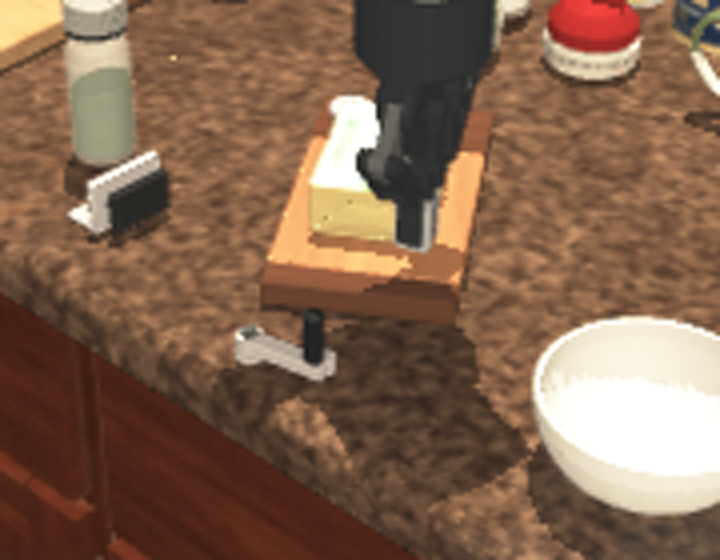

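The scene view shows the fingertip at crop (415,245), hovering above the board, which has not moved. I'll check how high the tip really is against the reported TCP.

```bash
python3 - <<'E'
from h import *
c=np.load("scene2.npz");w=np.load("wrist2.npz")
from station import env
s=env.read_state();t=np.array(s["tool_pos"]);print(t,s["qpos"])
for dz in(0,.02,.03,.036,.045): print(dz,np.round((np.array(proj(c,t+[0,0,dz]))-[240,160])*4))
T=np.eye(4);T[:3,:3]=s["orientation"];T[:3,3]=t
d=w["depth"]
M=w["mount"]
for v in range(225,262,3):
  r=[]
  for u in (312,334):
    z=float(d[v,u]);q=M@[(u-w["cx"])/w["fx"]*z,-(v-w["cy"])/w["fy"]*z,-z,1];r.append(q[:3].round(4).tolist())
  print(v,r)
# scene depth at tip
for u,v in[(343,215),(344,218),(344,221),(344,224)]:
  z=float(c["depth"][v,u]);print(u,v,(c["pose"]@[(u-c["cx"])/c["fx"]*z,-(v-c["cy"])/c["fy"]*z,-z,1])[:3].round(4))
E
```

```text
[ 0.50664364 -0.19259505  0.00749525] [-2.47195465e+01  1.45495231e+01  9.03605146e+01  3.82373068e-03
  7.50878745e+01 -4.12251922e+01]
0 [413. 282.]
0.02 [414. 254.]
0.03 [415. 240.]
0.036 [415. 231.]
0.045 [415. 219.]
225 [[0.0113, -0.0039, -0.0118], [0.0112, 0.0066, -0.0115]]
228 [[0.0096, -0.0039, -0.0111], [0.0097, 0.0066, -0.0114]]
231 [[0.0078, -0.004, -0.0104], [0.0081, 0.0067, -0.0112]]
234 [[0.0066, -0.0039, -0.0114], [0.0067, 0.0067, -0.0117]]
237 [[0.0046, -0.004, -0.0102], [0.0052, 0.0067, -0.0117]]
240 [[0.0033, -0.004, -0.0109], [0.0035, 0.0067, -0.0114]]
243 [[0.0117, -0.0032, -0.0357], [0.012, 0.0058, -0.0365]]
246 [[0.0123, -0.0031, -0.0404], [0.012, 0.0057, -0.0397]]
249 [[0.0118, -0.003, -0.0422], [0.0124, 0.0056, -0.0436]]
252 [[0.0121, -0.0029, -0.046], [0.0118, 0.0056, -0.0452]]
255 [[0.0121, -0.0028, -0.0488], [0.0123, 0.0054, -0.0493]]
258 [[0.0118, -0.0028, -0.0508], [0.0668, 0.0011, -0.1733]]
261 [[0.0119, -0.0027, -0.0537], [0.012, 0.0053, -0.0538]]
343 215 [ 0.4943 -0.1999  0.0614]
344 218 [ 0.4949 -0.2026  0.0541]
344 221 [ 0.4957 -0.2022  0.0451]
344 224 [ 0.5165 -0.1865  0.0178]
```

The fingertips end about 35 mm short of the reported TCP: the wrist and scene depths both put the tip at z ≈ 0.043 with the TCP at 0.0075. So they passed over the board without touching. Before going lower, I'll check the gripper's shape above the tips against the butter's height.

```bash
python3 - <<'E'
from h import *
w=np.load("wrist2.npz");c=np.load("scene2.npz")
from station import env
s=env.read_state();T=np.eye(4);T[:3,:3]=s["orientation"];T[:3,3]=s["tool_pos"]
def cloud(c,P):
    v,u=np.mgrid[:400,:640];d=c["depth"];m=d>0
    q=np.stack([(u-c["cx"])/c["fx"]*d,-(v-c["cy"])/c["fy"]*d,-d,np.ones_like(d)],-1)[m];return (q@P.T)[:,:3]
W=cloud(w,w["mount"]);S=cloud(c,np.linalg.inv(T)@c["pose"])
for n,Q in(("wrist",W),("scene",S)):
  print(n)
  for z in np.arange(-.15,-.02,.01):
    m=(Q[:,2]>z)&(Q[:,2]<z+.01)&(abs(Q[:,1])<.07)&(abs(Q[:,0])<.06);q=Q[m]
    if len(q)>5: print(z.round(3),len(q),"x",np.percentile(q[:,0],[2,98]).round(3),"y",np.percentile(q[:,1],[2,98]).round(3))
E
```

```text
wrist
-0.13 2022 x [0.018 0.021] y [-0.017  0.019]
-0.12 12892 x [0.009 0.018] y [-0.056  0.058]
-0.11 13379 x [-0.     0.018] y [-0.05   0.052]
-0.1 6631 x [-0.007  0.018] y [-0.043  0.045]
-0.09 7873 x [-0.007  0.014] y [-0.035  0.037]
-0.08 2607 x [-0.007  0.015] y [-0.027  0.029]
-0.07 1146 x [-0.009  0.013] y [-0.005  0.008]
-0.06 903 x [0.007 0.022] y [-0.012  0.035]
-0.05 21185 x [0.008 0.059] y [0.003 0.069]
-0.04 621 x [0.007 0.058] y [-0.009  0.022]
-0.03 218 x [0.006 0.059] y [0.01  0.022]
scene
-0.15 62 x [-0.011  0.009] y [-0.042 -0.013]
-0.14 114 x [-0.02   0.015] y [-0.047  0.012]
-0.13 116 x [-0.02   0.009] y [-0.062  0.016]
-0.12 102 x [-0.018  0.011] y [-0.063  0.054]
-0.11 79 x [-0.017  0.008] y [-0.058  0.048]
-0.1 76 x [-0.017  0.009] y [-0.05   0.044]
-0.09 50 x [-0.013  0.01 ] y [-0.041  0.033]
-0.08 40 x [-0.014  0.009] y [-0.034  0.024]
-0.07 22 x [-0.012  0.005] y [-0.015  0.005]
-0.06 41 x [-0.011  0.007] y [-0.017  0.005]
-0.05 109 x [-0.011  0.059] y [-0.015  0.061]
-0.04 84 x [-0.011  0.06 ] y [-0.014  0.019]
-0.03 64 x [0.002 0.059] y [-0.006  0.018]
```

```bash
python3 - <<'E'
from h import *
from station import env
print(goto(env.read_state(),[.5565,-.2375,.0075],120.2))
E
```

```text
(array([-5.72,  3.5 , -0.  ]), array([ 0.  , -0.  , -2.74]))
```

```bash
python3 -m handwheel '[{"gripper":1,"x":-2,"y":0,"z":0,"wx":0,"wy":0,"wz":0},{"gripper":1,"x":-4,"y":0,"z":0,"wx":0,"wy":0,"wz":0},{"gripper":1,"x":-5.7,"y":1,"z":0,"wx":0,"wy":0,"wz":-1},{"gripper":1,"x":-5.7,"y":2.5,"z":0,"wx":0,"wy":0,"wz":-2},{"gripper":1,"x":-5.7,"y":3.5,"z":0,"wx":0,"wy":0,"wz":-2.74},{"gripper":1,"x":-5.7,"y":3.5,"z":0,"wx":0,"wy":0,"wz":-2.74},{"gripper":1,"x":-5.7,"y":3.5,"z":1.2,"wx":0,"wy":0,"wz":-2.74},{"gripper":1,"x":-5.7,"y":3.5,"z":2.4,"wx":0,"wy":0,"wz":-2.74},{"gripper":1,"x":-5.7,"y":3.5,"z":3.0,"wx":0,"wy":0,"wz":-2.74},{"gripper":1,"x":-5.7,"y":3.5,"z":3.3,"wx":0,"wy":0,"wz":-2.74}]'
python3 - <<'E'
from h import *
from station import env
c=env.capture("wrist");s=env.read_state();print(s["contact_force"])
d=c["depth"];M=c["mount"]
for v in range(190,256,5):
  r=[]
  for u in (312,334,260):
    z=float(d[v,u]);r+=(M@[(u-c["cx"])/c["fx"]*z,-(v-c["cy"])/c["fy"]*z,-z,1])[[0,2]].round(4).tolist()
  print(v,r)
E
```

```text
time: 6.18
tool_pos: [0.5546, -0.2367, -0.0281]
orientation: [[-0.502, 0.865, -0.004], [0.865, 0.502, 0.002], [0.003, -0.002, -1.0]]
contact_force: [-0.8, 0.8, -0.6]
finger_gap: -0.0001
gripper_force: 0.0
[-0.0066433  -1.17859577  0.44958887]
190 [0.0322, -0.0285, 0.0322, -0.0286, 0.0324, -0.0296]
195 [0.0301, -0.029, 0.03, -0.0284, 0.03, -0.0287]
200 [0.0279, -0.0289, 0.0279, -0.0286, 0.0277, -0.0282]
205 [0.026, -0.0296, 0.0259, -0.0293, 0.0254, -0.0275]
210 [0.0234, -0.0285, 0.0234, -0.0284, 0.0236, -0.0292]
215 [0.0213, -0.0287, 0.0213, -0.0287, 0.0211, -0.0282]
220 [0.0193, -0.0294, 0.0188, -0.0278, 0.0192, -0.0292]
225 [0.0167, -0.0283, 0.0169, -0.0288, 0.0169, -0.0289]
230 [0.0149, -0.0296, 0.0146, -0.0289, 0.0147, -0.0291]
235 [0.012, -0.0279, 0.0123, -0.0286, 0.012, -0.0281]
240 [0.0104, -0.0298, 0.0099, -0.0284, 0.0102, -0.0294]
245 [0.0115, -0.038, 0.0116, -0.0383, 0.008, -0.0295]
250 [0.0113, -0.0427, 0.0111, -0.0424, 0.0052, -0.0284]
255 [0.0121, -0.0493, 0.0117, -0.0486, 0.003, -0.0288]
```

The worktop reads at tool z −0.0286 and the fingertips end at about −0.0355, so the tips are 7 mm above it with the front face at +0.012. Now the push.

```bash
sed -i 's/,.006\],np/,-.028],np/; s/off=.011/off=.012/' h.py; python3 - <<'E'
from h import *
from station import env
s=env.read_state()
for a in np.linspace(.527,.377,6): print(round(a,3),*goto(s,*pose(a)))
E
```

```text
0.527 [2.54 0.14 0.02] [-0.02 -0.03 -0.01]
0.497 [ 2.96 -0.17  0.02] [-0.02 -0.03  0.34]
0.467 [ 3.39 -0.46  0.02] [-0.02 -0.03  0.68]
0.437 [ 3.84 -0.75  0.03] [-0.02 -0.03  1.02]
0.407 [ 4.29 -1.02  0.03] [-0.02 -0.03  1.37]
0.377 [ 4.75 -1.27  0.03] [-0.02 -0.03  1.71]
```

```bash
python3 -m handwheel '[{"gripper":1,"x":0.6,"y":0,"z":0,"wx":0,"wy":0,"wz":0},{"gripper":1,"x":1.2,"y":0.1,"z":0,"wx":0,"wy":0,"wz":0},{"gripper":1,"x":1.7,"y":0.1,"z":0,"wx":0,"wy":0,"wz":0},{"gripper":1,"x":2.0,"y":0.1,"z":0,"wx":0,"wy":0,"wz":0},{"gripper":1,"x":2.2,"y":0.1,"z":0,"wx":0,"wy":0,"wz":0},{"gripper":1,"x":2.4,"y":0.1,"z":0,"wx":0,"wy":0,"wz":0},{"gripper":1,"x":2.6,"y":0.1,"z":0,"wx":0,"wy":0,"wz":0},{"gripper":1,"x":2.8,"y":0,"z":0,"wx":0,"wy":0,"wz":0.2},{"gripper":1,"x":2.95,"y":-0.15,"z":0,"wx":0,"wy":0,"wz":0.35},{"gripper":1,"x":3.1,"y":-0.25,"z":0,"wx":0,"wy":0,"wz":0.45}]'
python3 - <<'E'
from h import *
from station import env
s=env.read_state()
for a in np.linspace(.487,.287,11): print(round(a,3),*goto(s,*pose(a)))
E
```

```text
time: 7.07
tool_pos: [0.5389, -0.2121, -0.0253]
orientation: [[-0.467, 0.884, 0.001], [0.884, 0.467, -0.0], [-0.001, 0.001, -1.0]]
contact_force: [2.6, -2.3, -0.4]
finger_gap: -0.0002
gripper_force: 1.3
0.487 [ 0.16 -0.14  0.27] [ 0.01  0.01 -0.01]
0.467 [ 0.44 -0.35  0.27] [0.01 0.01 0.22]
0.447 [ 0.73 -0.55  0.27] [0.01 0.01 0.45]
0.427 [ 1.02 -0.74  0.27] [0.01 0.01 0.68]
0.407 [ 1.31 -0.93  0.27] [0.01 0.01 0.91]
0.387 [ 1.61 -1.12  0.27] [0.01 0.01 1.14]
0.367 [ 1.91 -1.3   0.27] [0.01 0.01 1.37]
0.347 [ 2.21 -1.47  0.27] [0.01 0.01 1.6 ]
0.327 [ 2.52 -1.63  0.27] [0.01 0.01 1.83]
0.307 [ 2.83 -1.79  0.27] [0.01 0.01 2.06]
0.287 [ 3.15 -1.95  0.27] [0.01 0.01 2.28]
```

Contact, at about 3.3 N. I'll swing on along the arc.

```bash
python3 -m handwheel '[{"gripper":1,"x":0.3,"y":-0.2,"z":0.1,"wx":0,"wy":0,"wz":0.2},{"gripper":1,"x":0.6,"y":-0.45,"z":0.2,"wx":0,"wy":0,"wz":0.35},{"gripper":1,"x":0.9,"y":-0.65,"z":0.2,"wx":0,"wy":0,"wz":0.6},{"gripper":1,"x":1.2,"y":-0.85,"z":0.2,"wx":0,"wy":0,"wz":0.8},{"gripper":1,"x":1.5,"y":-1.05,"z":0.2,"wx":0,"wy":0,"wz":1.05},{"gripper":1,"x":1.8,"y":-1.25,"z":0.2,"wx":0,"wy":0,"wz":1.3},{"gripper":1,"x":2.1,"y":-1.4,"z":0.2,"wx":0,"wy":0,"wz":1.5},{"gripper":1,"x":2.4,"y":-1.55,"z":0.2,"wx":0,"wy":0,"wz":1.75},{"gripper":1,"x":2.7,"y":-1.7,"z":0.2,"wx":0,"wy":0,"wz":1.95},{"gripper":1,"x":3.0,"y":-1.9,"z":0.2,"wx":0,"wy":0,"wz":2.2}]'
python3 - <<'E'
from h import *
from station import env
s=env.read_state()
for a in np.linspace(.307,.087,11): print(round(a,3),*goto(s,*pose(a)))
E
```

```text
time: 7.9
tool_pos: [0.5083, -0.1948, -0.0266]
orientation: [[-0.29, 0.957, 0.002], [0.957, 0.29, -0.001], [-0.002, 0.002, -1.0]]
contact_force: [3.1, -3.3, 2.0]
finger_gap: 0.0
gripper_force: 2.1
0.307 [-0.1   0.12  0.14] [ 0.02  0.02 -0.15]
0.285 [ 0.21 -0.11  0.14] [0.02 0.02 0.1 ]
0.263 [ 0.52 -0.33  0.13] [0.02 0.02 0.36]
0.241 [ 0.84 -0.55  0.13] [0.02 0.02 0.61]
0.219 [ 1.16 -0.76  0.13] [0.02 0.02 0.86]
0.197 [ 1.49 -0.97  0.13] [0.02 0.02 1.11]
0.175 [ 1.82 -1.16  0.13] [0.02 0.02 1.36]
0.153 [ 2.15 -1.35  0.13] [0.02 0.02 1.62]
0.131 [ 2.49 -1.53  0.13] [0.02 0.02 1.87]
0.109 [ 2.84 -1.71  0.13] [0.02 0.02 2.12]
0.087 [ 3.18 -1.87  0.13] [0.02 0.02 2.37]
```

```bash
python3 -m handwheel '[{"gripper":1,"x":0.3,"y":-0.2,"z":0.1,"wx":0,"wy":0,"wz":0.2},{"gripper":1,"x":0.6,"y":-0.4,"z":0.1,"wx":0,"wy":0,"wz":0.4},{"gripper":1,"x":0.9,"y":-0.6,"z":0.1,"wx":0,"wy":0,"wz":0.65},{"gripper":1,"x":1.2,"y":-0.8,"z":0.1,"wx":0,"wy":0,"wz":0.9},{"gripper":1,"x":1.5,"y":-0.95,"z":0.1,"wx":0,"wy":0,"wz":1.1},{"gripper":1,"x":1.8,"y":-1.15,"z":0.1,"wx":0,"wy":0,"wz":1.35},{"gripper":1,"x":2.1,"y":-1.3,"z":0.1,"wx":0,"wy":0,"wz":1.6},{"gripper":1,"x":2.35,"y":-1.45,"z":0.1,"wx":0,"wy":0,"wz":1.75},{"gripper":1,"x":2.6,"y":-1.6,"z":0.1,"wx":0,"wy":0,"wz":1.95},{"gripper":1,"x":2.8,"y":-1.7,"z":0.1,"wx":0,"wy":0,"wz":2.1}]'
python3 - <<'E'
from h import *
from station import env
s=env.read_state()
for a in np.linspace(.107,-.063,11): print(round(a,3),*goto(s,*pose(a)))
E
```

```text
time: 8.73
tool_pos: [0.4835, -0.173, -0.0279]
orientation: [[-0.111, 0.994, 0.001], [0.994, 0.111, -0.002], [-0.002, 0.001, -1.0]]
contact_force: [2.4, -4.8, 3.4]
finger_gap: -0.0002
gripper_force: 2.7
0.107 [0.07 0.01 0.01] [0.01 0.02 0.04]
0.09 [ 0.31 -0.17  0.01] [0.01 0.02 0.24]
0.073 [ 0.55 -0.34  0.01] [0.01 0.02 0.43]
0.056 [ 0.79 -0.5   0.01] [0.01 0.02 0.63]
0.039 [ 1.04 -0.67  0.01] [0.01 0.02 0.82]
0.022 [ 1.29 -0.83  0.01] [0.01 0.02 1.02]
0.005 [ 1.55 -0.98  0.01] [0.01 0.02 1.21]
-0.012 [ 1.81 -1.13  0.01] [0.01 0.02 1.41]
-0.029 [ 2.07 -1.28  0.01] [0.01 0.02 1.6 ]
-0.046 [ 2.33 -1.42  0.01] [0.01 0.02 1.8 ]
-0.063 [ 2.59 -1.56  0.01] [0.01 0.02 1.99]
```

```bash
python3 -m handwheel '[{"gripper":1,"x":0.1,"y":-0.05,"z":0,"wx":0,"wy":0,"wz":0.1},{"gripper":1,"x":0.2,"y":-0.1,"z":0,"wx":0,"wy":0,"wz":0.15},{"gripper":1,"x":0.3,"y":-0.17,"z":0,"wx":0,"wy":0,"wz":0.25},{"gripper":1,"x":0.4,"y":-0.23,"z":0,"wx":0,"wy":0,"wz":0.3},{"gripper":1,"x":0.5,"y":-0.3,"z":0,"wx":0,"wy":0,"wz":0.4},{"gripper":1,"x":0.55,"y":-0.34,"z":0,"wx":0,"wy":0,"wz":0.43},{"gripper":1,"x":0.6,"y":-0.37,"z":0,"wx":0,"wy":0,"wz":0.47},{"gripper":1,"x":0.65,"y":-0.4,"z":0,"wx":0,"wy":0,"wz":0.5},{"gripper":1,"x":0.7,"y":-0.44,"z":0,"wx":0,"wy":0,"wz":0.55},{"gripper":1,"x":0.7,"y":-0.44,"z":0,"wx":0,"wy":0,"wz":0.55}]'
python3 -m handwheel '[{"gripper":1,"x":0.02,"y":-0.01,"z":0,"wx":0,"wy":0,"wz":0},{"gripper":1,"x":0.04,"y":-0.02,"z":0,"wx":0,"wy":0,"wz":0},{"gripper":1,"x":0.06,"y":-0.04,"z":0,"wx":0,"wy":0,"wz":0.05},{"gripper":1,"x":0.08,"y":-0.05,"z":0,"wx":0,"wy":0,"wz":0.05},{"gripper":1,"x":0.1,"y":-0.06,"z":0,"wx":0,"wy":0,"wz":0.1},{"gripper":1,"x":0.12,"y":-0.08,"z":0,"wx":0,"wy":0,"wz":0.1},{"gripper":1,"x":0.14,"y":-0.09,"z":0,"wx":0,"wy":0,"wz":0.1},{"gripper":1,"x":0.16,"y":-0.1,"z":0,"wx":0,"wy":0,"wz":0.15},{"gripper":1,"x":0.18,"y":-0.11,"z":0,"wx":0,"wy":0,"wz":0.15},{"gripper":1,"x":0.18,"y":-0.11,"z":0,"wx":0,"wy":0,"wz":0.15}]'
```

```text
time: 9.57
tool_pos: [0.4782, -0.1667, -0.0279]
orientation: [[-0.063, 0.998, 0.001], [0.998, 0.063, -0.002], [-0.002, 0.0, -1.0]]
contact_force: [1.5, -6.2, 4.4]
finger_gap: 0.0
gripper_force: 2.9
time: 10.4
tool_pos: [0.4769, -0.1652, -0.0279]
orientation: [[-0.05, 0.999, 0.0], [0.999, 0.05, -0.002], [-0.002, 0.0, -1.0]]
contact_force: [-0.8, -6.5, 4.7]
finger_gap: 0.0002
gripper_force: 3.2
```

```bash
R='' ; python3 -m handwheel '[{"gripper":1,"x":0.02,"y":-0.01,"z":0,"wx":0,"wy":0,"wz":0},{"gripper":1,"x":0.04,"y":-0.02,"z":0,"wx":0,"wy":0,"wz":0},{"gripper":1,"x":0.06,"y":-0.04,"z":0,"wx":0,"wy":0,"wz":0.05},{"gripper":1,"x":0.08,"y":-0.05,"z":0,"wx":0,"wy":0,"wz":0.05},{"gripper":1,"x":0.1,"y":-0.06,"z":0,"wx":0,"wy":0,"wz":0.1},{"gripper":1,"x":0.12,"y":-0.08,"z":0,"wx":0,"wy":0,"wz":0.1},{"gripper":1,"x":0.14,"y":-0.09,"z":0,"wx":0,"wy":0,"wz":0.1},{"gripper":1,"x":0.16,"y":-0.1,"z":0,"wx":0,"wy":0,"wz":0.15},{"gripper":1,"x":0.18,"y":-0.11,"z":0,"wx":0,"wy":0,"wz":0.15},{"gripper":1,"x":0.18,"y":-0.11,"z":0,"wx":0,"wy":0,"wz":0.15}]' | egrep 'time|pos|contact'
```

```text
time: 11.23
tool_pos: [0.4756, -0.1636, -0.0279]
contact_force: [-0.9, -6.6, 4.8]
```

```bash
python3 -m handwheel '[{"gripper":1,"x":0.02,"y":-0.01,"z":0,"wx":0,"wy":0,"wz":0},{"gripper":1,"x":0.04,"y":-0.02,"z":0,"wx":0,"wy":0,"wz":0},{"gripper":1,"x":0.06,"y":-0.04,"z":0,"wx":0,"wy":0,"wz":0.05},{"gripper":1,"x":0.08,"y":-0.05,"z":0,"wx":0,"wy":0,"wz":0.05},{"gripper":1,"x":0.1,"y":-0.06,"z":0,"wx":0,"wy":0,"wz":0.1},{"gripper":1,"x":0.1,"y":-0.08,"z":0,"wx":0,"wy":0,"wz":0.1},{"gripper":1,"x":0.1,"y":-0.08,"z":0,"wx":0,"wy":0,"wz":0.1},{"gripper":1,"x":0.1,"y":-0.08,"z":0,"wx":0,"wy":0,"wz":0.1},{"gripper":1,"x":0.1,"y":-0.08,"z":0,"wx":0,"wy":0,"wz":0.1},{"gripper":1,"x":0.1,"y":-0.08,"z":0,"wx":0,"wy":0,"wz":0.1}]' | egrep 'time|pos|contact'
```

```text
time: 12.07
tool_pos: [0.4748, -0.1626, -0.0279]
contact_force: [-0.1, -7.5, 3.9]
```

```bash
python3 -m handwheel '[{"gripper":1,"x":0.02,"y":-0.01,"z":0,"wx":0,"wy":0,"wz":0},{"gripper":1,"x":0.04,"y":-0.02,"z":0,"wx":0,"wy":0,"wz":0},{"gripper":1,"x":0.06,"y":-0.04,"z":0,"wx":0,"wy":0,"wz":0.05},{"gripper":1,"x":0.08,"y":-0.05,"z":0,"wx":0,"wy":0,"wz":0.05},{"gripper":1,"x":0.1,"y":-0.06,"z":0,"wx":0,"wy":0,"wz":0.1},{"gripper":1,"x":0.12,"y":-0.08,"z":0,"wx":0,"wy":0,"wz":0.1},{"gripper":1,"x":0.14,"y":-0.09,"z":0,"wx":0,"wy":0,"wz":0.1},{"gripper":1,"x":0.15,"y":-0.1,"z":0,"wx":0,"wy":0,"wz":0.15},{"gripper":1,"x":0.15,"y":-0.1,"z":0,"wx":0,"wy":0,"wz":0.15},{"gripper":1,"x":0.15,"y":-0.1,"z":0,"wx":0,"wy":0,"wz":0.15}]' | egrep 'time|pos|contact'
```

```text
time: 12.9
tool_pos: [0.4737, -0.1612, -0.0279]
contact_force: [-0.7, -7.4, 4.7]
```

```bash
python3 -m handwheel '[{"gripper":1,"x":0.02,"y":-0.01,"z":0,"wx":0,"wy":0,"wz":0},{"gripper":1,"x":0.04,"y":-0.02,"z":0,"wx":0,"wy":0,"wz":0},{"gripper":1,"x":0.06,"y":-0.04,"z":0,"wx":0,"wy":0,"wz":0.05},{"gripper":1,"x":0.08,"y":-0.05,"z":0,"wx":0,"wy":0,"wz":0.05},{"gripper":1,"x":0.1,"y":-0.06,"z":0,"wx":0,"wy":0,"wz":0.1},{"gripper":1,"x":0.1,"y":-0.08,"z":0,"wx":0,"wy":0,"wz":0.1},{"gripper":1,"x":0.1,"y":-0.08,"z":0,"wx":0,"wy":0,"wz":0.1},{"gripper":1,"x":0.1,"y":-0.08,"z":0,"wx":0,"wy":0,"wz":0.1},{"gripper":1,"x":0.1,"y":-0.08,"z":0,"wx":0,"wy":0,"wz":0.1},{"gripper":1,"x":0.1,"y":-0.08,"z":0,"wx":0,"wy":0,"wz":0.1}]' | egrep 'time|pos|contact'
```

```text
time: 13.73
tool_pos: [0.4729, -0.1602, -0.0279]
contact_force: [-0.7, -7.3, 5.8]
```

```bash
python3 -m handwheel '[{"gripper":1,"x":0.02,"y":-0.01,"z":0,"wx":0,"wy":0,"wz":0},{"gripper":1,"x":0.05,"y":-0.03,"z":0,"wx":0,"wy":0,"wz":0.05},{"gripper":1,"x":0.08,"y":-0.05,"z":0,"wx":0,"wy":0,"wz":0.05},{"gripper":1,"x":0.1,"y":-0.06,"z":0,"wx":0,"wy":0,"wz":0.1},{"gripper":1,"x":0.12,"y":-0.08,"z":0,"wx":0,"wy":0,"wz":0.1},{"gripper":1,"x":0.14,"y":-0.09,"z":0,"wx":0,"wy":0,"wz":0.1},{"gripper":1,"x":0.16,"y":-0.1,"z":0,"wx":0,"wy":0,"wz":0.15},{"gripper":1,"x":0.18,"y":-0.1,"z":0,"wx":0,"wy":0,"wz":0.15},{"gripper":1,"x":0.2,"y":-0.1,"z":0,"wx":0,"wy":0,"wz":0.15},{"gripper":1,"x":0.2,"y":-0.1,"z":0,"wx":0,"wy":0,"wz":0.15}]' | egrep 'time|pos|contact'
```

```text
time: 14.57
tool_pos: [0.4716, -0.1585, -0.0279]
contact_force: [-1.9, -8.2, 6.3]
```

```bash
python3 -m handwheel '[{"gripper":1,"x":0.02,"y":-0.01,"z":0,"wx":0,"wy":0,"wz":0},{"gripper":1,"x":0.04,"y":-0.02,"z":0,"wx":0,"wy":0,"wz":0},{"gripper":1,"x":0.06,"y":-0.04,"z":0,"wx":0,"wy":0,"wz":0.05},{"gripper":1,"x":0.08,"y":-0.05,"z":0,"wx":0,"wy":0,"wz":0.05},{"gripper":1,"x":0.1,"y":-0.06,"z":0,"wx":0,"wy":0,"wz":0.1},{"gripper":1,"x":0.12,"y":-0.08,"z":0,"wx":0,"wy":0,"wz":0.1},{"gripper":1,"x":0.14,"y":-0.09,"z":0,"wx":0,"wy":0,"wz":0.1},{"gripper":1,"x":0.15,"y":-0.1,"z":0,"wx":0,"wy":0,"wz":0.15},{"gripper":1,"x":0.15,"y":-0.1,"z":0,"wx":0,"wy":0,"wz":0.15},{"gripper":1,"x":0.15,"y":-0.1,"z":0,"wx":0,"wy":0,"wz":0.15}]' | egrep 'time|pos|contact'
```

```text
time: 15.4
tool_pos: [0.4705, -0.1571, -0.028]
contact_force: [-3.0, -8.7, 5.0]
```

```bash
python3 -m handwheel '[{"gripper":1,"x":0,"y":0,"z":-0.05,"wx":0,"wy":0,"wz":0},{"gripper":1,"x":0,"y":0,"z":-0.1,"wx":0,"wy":0,"wz":0},{"gripper":1,"x":0,"y":0,"z":-0.15,"wx":0,"wy":0,"wz":0},{"gripper":1,"x":0,"y":0,"z":-0.2,"wx":0,"wy":0,"wz":0},{"gripper":1,"x":0.02,"y":-0.02,"z":-0.2,"wx":0,"wy":0,"wz":0},{"gripper":1,"x":0.04,"y":-0.04,"z":-0.2,"wx":0,"wy":0,"wz":0},{"gripper":1,"x":0.06,"y":-0.06,"z":-0.2,"wx":0,"wy":0,"wz":0},{"gripper":1,"x":0.08,"y":-0.08,"z":-0.2,"wx":0,"wy":0,"wz":0},{"gripper":1,"x":0.1,"y":-0.1,"z":-0.2,"wx":0,"wy":0,"wz":0},{"gripper":1,"x":0.1,"y":-0.1,"z":-0.2,"wx":0,"wy":0,"wz":0}]' | egrep 'time|pos|contact'
```

```text
time: 16.23
tool_pos: [0.4702, -0.1543, -0.0265]
contact_force: [-0.8, -2.4, -1.1]
```

The tips had been dragging on the worktop, and raised 2 mm the push force is only 2.4 N. I'll creep on to the pad.

```bash
python3 -m handwheel '[{"gripper":1,"x":0.02,"y":-0.01,"z":0,"wx":0,"wy":0,"wz":0},{"gripper":1,"x":0.04,"y":-0.02,"z":0,"wx":0,"wy":0,"wz":0},{"gripper":1,"x":0.06,"y":-0.04,"z":0,"wx":0,"wy":0,"wz":0.05},{"gripper":1,"x":0.08,"y":-0.05,"z":0,"wx":0,"wy":0,"wz":0.05},{"gripper":1,"x":0.1,"y":-0.06,"z":0,"wx":0,"wy":0,"wz":0.1},{"gripper":1,"x":0.12,"y":-0.08,"z":0,"wx":0,"wy":0,"wz":0.1},{"gripper":1,"x":0.14,"y":-0.09,"z":0,"wx":0,"wy":0,"wz":0.1},{"gripper":1,"x":0.15,"y":-0.1,"z":0,"wx":0,"wy":0,"wz":0.15},{"gripper":1,"x":0.15,"y":-0.1,"z":0,"wx":0,"wy":0,"wz":0.15},{"gripper":1,"x":0.15,"y":-0.1,"z":0,"wx":0,"wy":0,"wz":0.15}]' | egrep 'time|pos|contact'
```

```text
time: 17.07
tool_pos: [0.4692, -0.153, -0.0265]
contact_force: [-0.5, -2.5, -0.9]
```

```bash
python3 -m handwheel '[{"gripper":1,"x":0.02,"y":-0.01,"z":0,"wx":0,"wy":0,"wz":0},{"gripper":1,"x":0.04,"y":-0.02,"z":0,"wx":0,"wy":0,"wz":0},{"gripper":1,"x":0.06,"y":-0.04,"z":0,"wx":0,"wy":0,"wz":0.05},{"gripper":1,"x":0.08,"y":-0.05,"z":0,"wx":0,"wy":0,"wz":0.05},{"gripper":1,"x":0.1,"y":-0.06,"z":0,"wx":0,"wy":0,"wz":0.1},{"gripper":1,"x":0.12,"y":-0.08,"z":0,"wx":0,"wy":0,"wz":0.1},{"gripper":1,"x":0.12,"y":-0.09,"z":0,"wx":0,"wy":0,"wz":0.1},{"gripper":1,"x":0.12,"y":-0.1,"z":0,"wx":0,"wy":0,"wz":0.15},{"gripper":1,"x":0.12,"y":-0.1,"z":0,"wx":0,"wy":0,"wz":0.15},{"gripper":1,"x":0.12,"y":-0.1,"z":0,"wx":0,"wy":0,"wz":0.15}]' | egrep 'time|pos|contact'
```

```text
time: 17.9
tool_pos: [0.4683, -0.1517, -0.0265]
contact_force: [-0.7, -3.2, -0.8]
```

```bash
python3 -m handwheel '[{"gripper":1,"x":0.02,"y":-0.01,"z":0,"wx":0,"wy":0,"wz":0},{"gripper":1,"x":0.04,"y":-0.02,"z":0,"wx":0,"wy":0,"wz":0},{"gripper":1,"x":0.06,"y":-0.04,"z":0,"wx":0,"wy":0,"wz":0.05},{"gripper":1,"x":0.08,"y":-0.05,"z":0,"wx":0,"wy":0,"wz":0.05},{"gripper":1,"x":0.1,"y":-0.06,"z":0,"wx":0,"wy":0,"wz":0.1},{"gripper":1,"x":0.12,"y":-0.08,"z":0,"wx":0,"wy":0,"wz":0.1},{"gripper":1,"x":0.12,"y":-0.08,"z":0,"wx":0,"wy":0,"wz":0.1},{"gripper":1,"x":0.12,"y":-0.08,"z":0,"wx":0,"wy":0,"wz":0.1},{"gripper":1,"x":0.12,"y":-0.08,"z":0,"wx":0,"wy":0,"wz":0.1},{"gripper":1,"x":0.12,"y":-0.08,"z":0,"wx":0,"wy":0,"wz":0.1}]' | egrep 'time|pos|contact'
```

```text
time: 18.73
tool_pos: [0.4676, -0.1508, -0.0265]
contact_force: [-0.6, -4.2, -0.8]
```

```bash
python3 -m handwheel '[{"gripper":1,"x":0.02,"y":-0.01,"z":0,"wx":0,"wy":0,"wz":0},{"gripper":1,"x":0.04,"y":-0.02,"z":0,"wx":0,"wy":0,"wz":0},{"gripper":1,"x":0.06,"y":-0.04,"z":0,"wx":0,"wy":0,"wz":0.05},{"gripper":1,"x":0.08,"y":-0.05,"z":0,"wx":0,"wy":0,"wz":0.05},{"gripper":1,"x":0.08,"y":-0.06,"z":0,"wx":0,"wy":0,"wz":0.05},{"gripper":1,"x":0.08,"y":-0.06,"z":0,"wx":0,"wy":0,"wz":0.05},{"gripper":1,"x":0.08,"y":-0.06,"z":0,"wx":0,"wy":0,"wz":0.05},{"gripper":1,"x":0.08,"y":-0.06,"z":0,"wx":0,"wy":0,"wz":0.05},{"gripper":1,"x":0.08,"y":-0.06,"z":0,"wx":0,"wy":0,"wz":0.05},{"gripper":1,"x":0.08,"y":-0.06,"z":0,"wx":0,"wy":0,"wz":0.05}]' | egrep 'time|pos|contact'
```

```text
time: 19.57
tool_pos: [0.4674, -0.1507, -0.0264]
contact_force: [1.9, -8.5, -3.7]
```

The board is on the pad (8.5 N, with y no longer advancing). Now the firm press.

```bash
python3 -m handwheel '[{"gripper":1,"x":0.02,"y":0,"z":0,"wx":0,"wy":0,"wz":0},{"gripper":1,"x":0.04,"y":0,"z":0,"wx":0,"wy":0,"wz":0},{"gripper":1,"x":0.06,"y":0,"z":0,"wx":0,"wy":0,"wz":0},{"gripper":1,"x":0.08,"y":0,"z":0,"wx":0,"wy":0,"wz":0},{"gripper":1,"x":0.08,"y":0,"z":0,"wx":0,"wy":0,"wz":0},{"gripper":1,"x":0.08,"y":0,"z":0,"wx":0,"wy":0,"wz":0},{"gripper":1,"x":0.08,"y":0,"z":0,"wx":0,"wy":0,"wz":0},{"gripper":1,"x":0.08,"y":0,"z":0,"wx":0,"wy":0,"wz":0},{"gripper":1,"x":0.08,"y":0,"z":0,"wx":0,"wy":0,"wz":0},{"gripper":1,"x":0.08,"y":0,"z":0,"wx":0,"wy":0,"wz":0}]' | egrep 'time|pos|contact'
```

```text
time: 20.4
tool_pos: [0.4674, -0.1507, -0.0263]
contact_force: [1.8, -12.2, -3.4]
```

```bash
python3 -m handwheel '[{"gripper":1,"x":0.02,"y":0,"z":0,"wx":0,"wy":0,"wz":0},{"gripper":1,"x":0.04,"y":0,"z":0,"wx":0,"wy":0,"wz":0},{"gripper":1,"x":0.05,"y":0,"z":0,"wx":0,"wy":0,"wz":0},{"gripper":1,"x":0.05,"y":0,"z":0,"wx":0,"wy":0,"wz":0},{"gripper":1,"x":0.05,"y":0,"z":0,"wx":0,"wy":0,"wz":0},{"gripper":1,"x":0.05,"y":0,"z":0,"wx":0,"wy":0,"wz":0},{"gripper":1,"x":0.05,"y":0,"z":0,"wx":0,"wy":0,"wz":0},{"gripper":1,"x":0.05,"y":0,"z":0,"wx":0,"wy":0,"wz":0},{"gripper":1,"x":0.05,"y":0,"z":0,"wx":0,"wy":0,"wz":0},{"gripper":1,"x":0.05,"y":0,"z":0,"wx":0,"wy":0,"wz":0}]' | egrep 'time|pos|contact'
python3 - <<'E'
from h import *
from station import env
s=env.read_state();R=np.array(s["orientation"]);print(np.degrees(np.arctan2(R[1,0],R[0,0])))
piv=np.array([.4024,-.158]);fy=-.048
# fixture: pivot from PIN too
A=np.array([[np.cos(fy),-np.sin(fy)],[np.sin(fy),np.cos(fy)]]);print("piv from pin",PIN+A@[-.205,-.117])
def kp(a,off=.018):
    t=fy+a;ar=np.array([np.sin(t),-np.cos(t)]);tg=np.array([np.cos(t),np.sin(t)])
    return piv+.042*ar-off*tg,np.degrees(t)
for a,o in((.1,.045),(.1,.018),(.187,.018),(.8,.018),(1.7,.018)): print(a,kp(a,o))
p,y=kp(.187,.045);print(goto(s,[*p,.05],y),goto(s,[s["tool_pos"][0],-.2,-.026],y))
E
```

```text
time: 21.23
tool_pos: [0.4674, -0.1507, -0.0263]
contact_force: [1.2, -14.1, -3.8]
86.6695302535097
piv from pin [ 0.40112227 -0.16002902]
0.1 (array([ 0.35964384, -0.20228217]), np.float64(2.979380534680281))
0.1 (array([ 0.38660735, -0.20087881]), np.float64(2.979380534680281))
0.187 (array([ 0.39039283, -0.20208886]), np.float64(7.964113352318444))
0.8 (array([ 0.4179444 , -0.20096943]), np.float64(43.08642619383791))
1.7 (array([ 0.44572166, -0.17253388]), np.float64(94.65262775561199))
(array([ -6.14, -10.02,  -7.62]), array([ 0.05,  0.03, 15.74])) (array([-4.92,  0.29, -0.01]), array([ 0.05,  0.03, 15.74]))
```

Pressed home: 14 N at the finger for about 2 s. I'll back off, lift, and go round behind the knob.

```bash
python3 -m handwheel '[{"gripper":1,"x":-0.5,"y":0,"z":0,"wx":0,"wy":0,"wz":0},{"gripper":1,"x":-2,"y":0,"z":0,"wx":0,"wy":0,"wz":0},{"gripper":1,"x":-4,"y":0,"z":-2,"wx":0,"wy":0,"wz":0},{"gripper":1,"x":-5,"y":0,"z":-5,"wx":0,"wy":0,"wz":1},{"gripper":1,"x":-6,"y":0,"z":-7.6,"wx":0,"wy":0,"wz":2.4},{"gripper":1,"x":-6,"y":-2,"z":-7.6,"wx":0,"wy":0,"wz":3.8},{"gripper":1,"x":-6,"y":-4,"z":-7.6,"wx":0,"wy":0,"wz":5.2},{"gripper":1,"x":-6,"y":-6,"z":-7.6,"wx":0,"wy":0,"wz":6.6},{"gripper":1,"x":-6,"y":-8,"z":-7.6,"wx":0,"wy":0,"wz":8},{"gripper":1,"x":-6,"y":-10,"z":-7.6,"wx":0,"wy":0,"wz":9.4}]' | egrep 'time|pos|contact'
python3 - <<'E'
from h import *
from station import env
c=env.capture("top");cv2.imwrite("pics/top3.png",cv2.resize(c["color"][130:290,210:420],None,fx=3.5,fy=3.5));np.savez("top3.npz",**c)
s=env.read_state();print(goto(s,[.363,-.202,.05],8))
E
```

```text
time: 22.07
tool_pos: [0.363, -0.2016, 0.0494]
contact_force: [-0.8, 0.2, 0.1]
(array([ 0.16,  0.22, -0.12]), array([-0.04,  0.01,  6.18]))
```

View pics/top3.png

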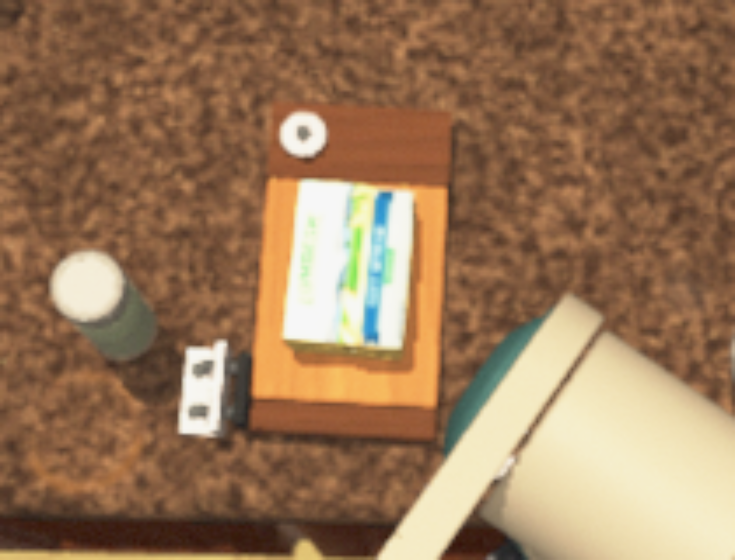

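The board's edge lies against the pad at (248,395) and the butter rides on it undisturbed. Next, down behind the knob.

```bash
python3 -m handwheel '[{"gripper":1,"x":0,"y":0.1,"z":0,"wx":0,"wy":0,"wz":1.4},{"gripper":1,"x":0,"y":0.2,"z":0,"wx":0,"wy":0,"wz":2.8},{"gripper":1,"x":0,"y":0.2,"z":0,"wx":0,"wy":0,"wz":4.2},{"gripper":1,"x":0,"y":0.2,"z":0,"wx":0,"wy":0,"wz":5.6},{"gripper":1,"x":0,"y":0.2,"z":1,"wx":0,"wy":0,"wz":6.2},{"gripper":1,"x":0,"y":0.2,"z":2.5,"wx":0,"wy":0,"wz":6.2},{"gripper":1,"x":0,"y":0.2,"z":4,"wx":0,"wy":0,"wz":6.2},{"gripper":1,"x":0,"y":0.2,"z":5,"wx":0,"wy":0,"wz":6.2},{"gripper":1,"x":0,"y":0.2,"z":5.6,"wx":0,"wy":0,"wz":6.2},{"gripper":1,"x":0,"y":0.2,"z":5.6,"wx":0,"wy":0,"wz":6.2}]' | egrep 'time|pos|contact'
cat >> h.py <<'E'
def kp(a,off=.018,piv=np.array([.4018,-.159]),fy=-.048,z=-.006):
    t=fy+a;ar=np.array([np.sin(t),-np.cos(t)]);tg=np.array([np.cos(t),np.sin(t)])
    return np.r_[piv+.042*ar-off*tg,z],np.degrees(t)
E
python3 - <<'E'
from h import *
from station import env
c=env.capture("wrist");s=env.read_state();cv2.imwrite("pics/wrist4.png",c["color"])
for a in np.arange(.187,1.0,.08): print(a.round(3),*goto(s,*kp(a)))
E
```

```text
time: 22.95
tool_pos: [0.3644, -0.2033, -0.0077]
contact_force: [0.1, 0.1, 0.0]
0.187 [ 2.47  0.32 -0.07] [-0.01  0.    0.15]
0.267 [ 2.81  0.45 -0.07] [-0.01  0.   -0.77]
0.347 [ 3.16  0.56 -0.07] [-0.01  0.   -1.68]
0.427 [ 3.52  0.64 -0.07] [-0.01  0.   -2.6 ]
0.507 [ 3.88  0.69 -0.07] [-0.01  0.   -3.52]
0.587 [ 4.25  0.71 -0.07] [-0.01  0.   -4.43]
0.667 [ 4.61  0.7  -0.08] [-0.01  0.   -5.35]
0.747 [ 4.97  0.66 -0.08] [-0.01  0.   -6.27]
0.827 [ 5.33  0.6  -0.08] [-0.01  0.   -7.18]
0.907 [ 5.69  0.5  -0.08] [-0.01 -0.   -8.1 ]
0.987 [ 6.03  0.38 -0.08] [-0.01 -0.   -9.02]
```

View pics/wrist4.png

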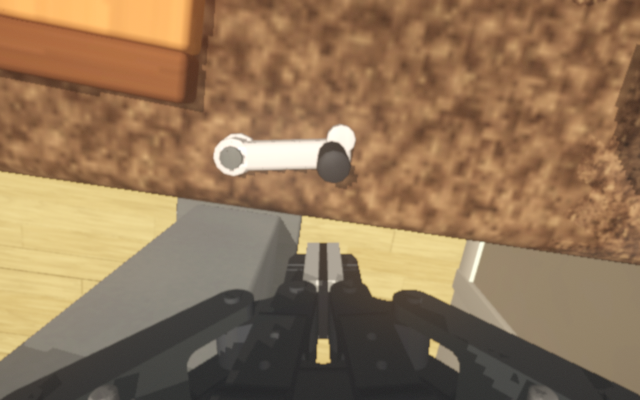

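The knob at (333,160) is straight ahead of the fingers at (323,245), with the arm running left to the pivot at (231,155). Now the arc.

```bash
python3 -m handwheel '[{"gripper":1,"x":0.8,"y":0.1,"z":0,"wx":0,"wy":0,"wz":0},{"gripper":1,"x":1.6,"y":0.2,"z":0,"wx":0,"wy":0,"wz":0},{"gripper":1,"x":2.1,"y":0.3,"z":0,"wx":0,"wy":0,"wz":0},{"gripper":1,"x":2.5,"y":0.35,"z":0,"wx":0,"wy":0,"wz":0},{"gripper":1,"x":2.8,"y":0.45,"z":0,"wx":0,"wy":0,"wz":-0.8},{"gripper":1,"x":3.15,"y":0.55,"z":0,"wx":0,"wy":0,"wz":-1.7},{"gripper":1,"x":3.5,"y":0.65,"z":0,"wx":0,"wy":0,"wz":-2.6},{"gripper":1,"x":3.9,"y":0.7,"z":0,"wx":0,"wy":0,"wz":-3.5},{"gripper":1,"x":4.25,"y":0.7,"z":0,"wx":0,"wy":0,"wz":-4.4},{"gripper":1,"x":4.6,"y":0.7,"z":0,"wx":0,"wy":0,"wz":-5.3}]' | egrep 'time|pos|contact'
python3 - <<'E'
from h import *
from station import env
s=env.read_state()
for a in np.arange(.667,1.45,.07): print(a.round(3),*goto(s,*kp(a)))
E
```

```text
time: 23.83
tool_pos: [0.412, -0.2044, -0.0063]
contact_force: [-1.3, -1.5, -0.7]
0.667 [ 0.   -0.08 -0.03] [ 0.01  0.   -0.01]
0.737 [ 0.3   0.03 -0.03] [ 0.01  0.   -0.81]
0.807 [ 0.61  0.13 -0.03] [ 0.01  0.01 -1.61]
0.877 [ 0.92  0.2  -0.03] [ 0.    0.01 -2.41]
0.947 [ 1.23  0.25 -0.03] [ 0.    0.01 -3.22]
1.017 [ 1.55  0.28 -0.03] [ 0.    0.01 -4.02]
1.087 [ 1.87  0.28 -0.03] [ 0.    0.01 -4.82]
1.157 [ 2.19  0.27 -0.03] [ 0.    0.01 -5.62]
1.227 [ 2.51  0.23 -0.03] [ 0.    0.01 -6.42]
1.297 [ 2.82  0.17 -0.03] [ 0.    0.01 -7.23]
1.367 [ 3.13  0.09 -0.03] [ 0.    0.01 -8.03]
1.437 [ 3.44 -0.02 -0.03] [ 0.    0.01 -8.83]
```

```bash
python3 -m handwheel '[{"gripper":1,"x":0.3,"y":0.05,"z":0,"wx":0,"wy":0,"wz":-0.8},{"gripper":1,"x":0.6,"y":0.15,"z":0,"wx":0,"wy":0,"wz":-1.6},{"gripper":1,"x":0.9,"y":0.2,"z":0,"wx":0,"wy":0,"wz":-2.4},{"gripper":1,"x":1.25,"y":0.25,"z":0,"wx":0,"wy":0,"wz":-3.2},{"gripper":1,"x":1.55,"y":0.3,"z":0,"wx":0,"wy":0,"wz":-4},{"gripper":1,"x":1.85,"y":0.3,"z":0,"wx":0,"wy":0,"wz":-4.8},{"gripper":1,"x":2.1,"y":0.25,"z":0,"wx":0,"wy":0,"wz":-5.5},{"gripper":1,"x":2.35,"y":0.25,"z":0,"wx":0,"wy":0,"wz":-6.1},{"gripper":1,"x":2.6,"y":0.2,"z":0,"wx":0,"wy":0,"wz":-6.7},{"gripper":1,"x":2.8,"y":0.15,"z":0,"wx":0,"wy":0,"wz":-7.2}]' | egrep 'time|pos|contact'
python3 - <<'E'
from h import *
from station import env
s=env.read_state()
for a in np.arange(1.3,1.95,.05): print(a.round(3),*goto(s,*kp(a)))
E
```

```text
time: 24.67
tool_pos: [0.436, -0.1894, -0.0062]
contact_force: [0.7, -2.2, 0.1]
1.3 [ 0.02 -0.   -0.02] [ 0.01  0.01 -0.07]
1.35 [ 0.23  0.08 -0.02] [ 0.01  0.01 -0.65]
1.4 [ 0.45  0.15 -0.02] [ 0.01  0.01 -1.22]
1.45 [ 0.67  0.21 -0.02] [ 0.01  0.01 -1.79]
1.5 [ 0.89  0.26 -0.02] [ 0.01  0.01 -2.37]
1.55 [ 1.12  0.3  -0.02] [ 0.01  0.01 -2.94]
1.6 [ 1.34  0.33 -0.02] [ 0.01  0.01 -3.51]
1.65 [ 1.57  0.35 -0.02] [ 0.01  0.01 -4.08]
1.7 [ 1.8   0.35 -0.02] [ 0.01  0.01 -4.66]
1.75 [ 2.03  0.35 -0.02] [ 0.01  0.01 -5.23]
1.8 [ 2.25  0.33 -0.02] [ 0.01  0.01 -5.8 ]
1.85 [ 2.48  0.3  -0.02] [ 0.01  0.01 -6.38]
1.9 [ 2.71  0.26 -0.02] [ 0.01  0.01 -6.95]
```

Go to about 1.5, then creep.

```bash
python3 -m handwheel '[{"gripper":1,"x":0.1,"y":0.05,"z":0,"wx":0,"wy":0,"wz":-0.3},{"gripper":1,"x":0.2,"y":0.1,"z":0,"wx":0,"wy":0,"wz":-0.6},{"gripper":1,"x":0.3,"y":0.1,"z":0,"wx":0,"wy":0,"wz":-0.9},{"gripper":1,"x":0.4,"y":0.15,"z":0,"wx":0,"wy":0,"wz":-1.1},{"gripper":1,"x":0.5,"y":0.15,"z":0,"wx":0,"wy":0,"wz":-1.4},{"gripper":1,"x":0.58,"y":0.2,"z":0,"wx":0,"wy":0,"wz":-1.6},{"gripper":1,"x":0.66,"y":0.2,"z":0,"wx":0,"wy":0,"wz":-1.8},{"gripper":1,"x":0.74,"y":0.2,"z":0,"wx":0,"wy":0,"wz":-2},{"gripper":1,"x":0.8,"y":0.25,"z":0,"wx":0,"wy":0,"wz":-2.2},{"gripper":1,"x":0.8,"y":0.25,"z":0,"wx":0,"wy":0,"wz":-2.2}]' | egrep 'time|pos|contact'
```

```text
time: 25.5
tool_pos: [0.4401, -0.1821, -0.0066]
contact_force: [-0.0, -0.3, 0.7]
```

```bash
python3 -m handwheel '[{"gripper":1,"x":0.02,"y":0,"z":0,"wx":0,"wy":0,"wz":0},{"gripper":1,"x":0.04,"y":0,"z":0,"wx":0,"wy":0,"wz":-0.1},{"gripper":1,"x":0.06,"y":0,"z":0,"wx":0,"wy":0,"wz":-0.1},{"gripper":1,"x":0.08,"y":0,"z":0,"wx":0,"wy":0,"wz":-0.2},{"gripper":1,"x":0.1,"y":0,"z":0,"wx":0,"wy":0,"wz":-0.2},{"gripper":1,"x":0.12,"y":0,"z":0,"wx":0,"wy":0,"wz":-0.3},{"gripper":1,"x":0.14,"y":0,"z":0,"wx":0,"wy":0,"wz":-0.3},{"gripper":1,"x":0.16,"y":0,"z":0,"wx":0,"wy":0,"wz":-0.4},{"gripper":1,"x":0.18,"y":0,"z":0,"wx":0,"wy":0,"wz":-0.4},{"gripper":1,"x":0.2,"y":0,"z":0,"wx":0,"wy":0,"wz":-0.5}]' | egrep 'time|pos|contact'
```

```text
time: 26.33
tool_pos: [0.4405, -0.1804, -0.0065]
contact_force: [1.1, -1.8, 0.1]
```

```bash
python3 -m handwheel '[{"gripper":1,"x":0.02,"y":0,"z":0,"wx":0,"wy":0,"wz":0},{"gripper":1,"x":0.04,"y":0,"z":0,"wx":0,"wy":0,"wz":-0.1},{"gripper":1,"x":0.06,"y":0,"z":0,"wx":0,"wy":0,"wz":-0.1},{"gripper":1,"x":0.08,"y":0,"z":0,"wx":0,"wy":0,"wz":-0.2},{"gripper":1,"x":0.1,"y":0,"z":0,"wx":0,"wy":0,"wz":-0.2},{"gripper":1,"x":0.12,"y":0,"z":0,"wx":0,"wy":0,"wz":-0.3},{"gripper":1,"x":0.14,"y":0,"z":0,"wx":0,"wy":0,"wz":-0.3},{"gripper":1,"x":0.16,"y":0,"z":0,"wx":0,"wy":0,"wz":-0.4},{"gripper":1,"x":0.18,"y":0,"z":0,"wx":0,"wy":0,"wz":-0.4},{"gripper":1,"x":0.2,"y":0,"z":0,"wx":0,"wy":0,"wz":-0.5}]' | egrep 'time|pos|contact'
```

```text
time: 27.17
tool_pos: [0.4406, -0.1784, -0.0065]
contact_force: [-0.0, -1.0, -0.5]
```

```bash
python3 -m handwheel '[{"gripper":1,"x":0.02,"y":0,"z":0,"wx":0,"wy":0,"wz":0},{"gripper":1,"x":0.04,"y":0,"z":0,"wx":0,"wy":0,"wz":-0.1},{"gripper":1,"x":0.06,"y":0,"z":0,"wx":0,"wy":0,"wz":-0.1},{"gripper":1,"x":0.08,"y":0,"z":0,"wx":0,"wy":0,"wz":-0.2},{"gripper":1,"x":0.1,"y":0,"z":0,"wx":0,"wy":0,"wz":-0.2},{"gripper":1,"x":0.12,"y":0,"z":0,"wx":0,"wy":0,"wz":-0.3},{"gripper":1,"x":0.14,"y":0,"z":0,"wx":0,"wy":0,"wz":-0.3},{"gripper":1,"x":0.15,"y":0,"z":0,"wx":0,"wy":0,"wz":-0.4},{"gripper":1,"x":0.15,"y":0,"z":0,"wx":0,"wy":0,"wz":-0.4},{"gripper":1,"x":0.15,"y":0,"z":0,"wx":0,"wy":0,"wz":-0.4}]' | egrep 'time|pos|contact'
```

```text
time: 28.0
tool_pos: [0.4407, -0.1768, -0.0065]
contact_force: [0.9, -0.3, 1.0]
```

```bash
python3 -m handwheel '[{"gripper":1,"x":0.02,"y":0,"z":0,"wx":0,"wy":0,"wz":0},{"gripper":1,"x":0.04,"y":0,"z":0,"wx":0,"wy":0,"wz":-0.1},{"gripper":1,"x":0.06,"y":0,"z":0,"wx":0,"wy":0,"wz":-0.1},{"gripper":1,"x":0.08,"y":0,"z":0,"wx":0,"wy":0,"wz":-0.2},{"gripper":1,"x":0.1,"y":0,"z":0,"wx":0,"wy":0,"wz":-0.2},{"gripper":1,"x":0.12,"y":0,"z":0,"wx":0,"wy":0,"wz":-0.3},{"gripper":1,"x":0.14,"y":0,"z":0,"wx":0,"wy":0,"wz":-0.3},{"gripper":1,"x":0.16,"y":0,"z":0,"wx":0,"wy":0,"wz":-0.4},{"gripper":1,"x":0.18,"y":0,"z":0,"wx":0,"wy":0,"wz":-0.4},{"gripper":1,"x":0.2,"y":0,"z":0,"wx":0,"wy":0,"wz":-0.5}]' | egrep 'time|pos|contact'
```

```text
time: 28.83
tool_pos: [0.4407, -0.1749, -0.0065]
contact_force: [0.4, -0.2, -0.2]
```

```bash
python3 -m handwheel '[{"gripper":1,"x":0.02,"y":0,"z":0,"wx":0,"wy":0,"wz":0},{"gripper":1,"x":0.04,"y":0,"z":0,"wx":0,"wy":0,"wz":0},{"gripper":1,"x":0.06,"y":0,"z":0,"wx":0,"wy":0,"wz":0},{"gripper":1,"x":0.08,"y":0,"z":0,"wx":0,"wy":0,"wz":0},{"gripper":1,"x":0.1,"y":0,"z":0,"wx":0,"wy":0,"wz":0},{"gripper":1,"x":0.12,"y":0,"z":0,"wx":0,"wy":0,"wz":0},{"gripper":1,"x":0.14,"y":0,"z":0,"wx":0,"wy":0,"wz":0},{"gripper":1,"x":0.15,"y":0,"z":0,"wx":0,"wy":0,"wz":0},{"gripper":1,"x":0.15,"y":0,"z":0,"wx":0,"wy":0,"wz":0},{"gripper":1,"x":0.15,"y":0,"z":0,"wx":0,"wy":0,"wz":0}]' | egrep 'time|pos|contact'
```

```text
time: 29.67
tool_pos: [0.4407, -0.1733, -0.0065]
contact_force: [1.0, -1.3, 0.2]
```

```bash
python3 -m handwheel '[{"gripper":1,"x":0.02,"y":0,"z":0,"wx":0,"wy":0,"wz":0},{"gripper":1,"x":0.04,"y":0,"z":0,"wx":0,"wy":0,"wz":-0.1},{"gripper":1,"x":0.06,"y":0,"z":0,"wx":0,"wy":0,"wz":-0.1},{"gripper":1,"x":0.08,"y":0,"z":0,"wx":0,"wy":0,"wz":-0.2},{"gripper":1,"x":0.1,"y":0,"z":0,"wx":0,"wy":0,"wz":-0.2},{"gripper":1,"x":0.12,"y":0,"z":0,"wx":0,"wy":0,"wz":-0.3},{"gripper":1,"x":0.14,"y":0,"z":0,"wx":0,"wy":0,"wz":-0.3},{"gripper":1,"x":0.15,"y":0,"z":0,"wx":0,"wy":0,"wz":-0.3},{"gripper":1,"x":0.15,"y":0,"z":0,"wx":0,"wy":0,"wz":-0.3},{"gripper":1,"x":0.15,"y":0,"z":0,"wx":0,"wy":0,"wz":-0.3}]' | egrep 'time|pos|contact'
python3 - <<'E'
from h import *
from station import env
c=env.capture("wrist");s=env.read_state();cv2.imwrite("pics/wrist5.png",c["color"]);print(s["contact_force"])
E
```

```text
time: 30.5
tool_pos: [0.4406, -0.1718, -0.0065]
contact_force: [0.9, -1.6, 0.8]
[ 0.54144459 -1.37688557 -0.12231448]
```

View pics/wrist5.png

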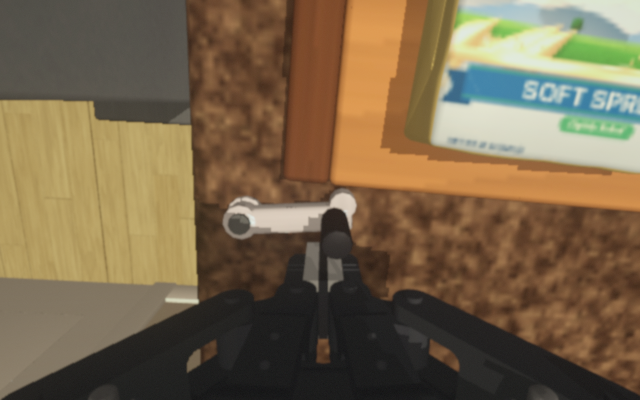

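The finger is on the knob at (337,240). The nose at (343,193) is a few millimetres short of the board's edge at row 184.

```bash
python3 -m handwheel '[{"gripper":1,"x":0.02,"y":0,"z":0,"wx":0,"wy":0,"wz":0},{"gripper":1,"x":0.04,"y":0,"z":0,"wx":0,"wy":0,"wz":0},{"gripper":1,"x":0.06,"y":0,"z":0,"wx":0,"wy":0,"wz":-0.1},{"gripper":1,"x":0.08,"y":0,"z":0,"wx":0,"wy":0,"wz":-0.1},{"gripper":1,"x":0.1,"y":0,"z":0,"wx":0,"wy":0,"wz":-0.2},{"gripper":1,"x":0.12,"y":0,"z":0,"wx":0,"wy":0,"wz":-0.2},{"gripper":1,"x":0.14,"y":0,"z":0,"wx":0,"wy":0,"wz":-0.3},{"gripper":1,"x":0.15,"y":0,"z":0,"wx":0,"wy":0,"wz":-0.3},{"gripper":1,"x":0.15,"y":0,"z":0,"wx":0,"wy":0,"wz":-0.3},{"gripper":1,"x":0.15,"y":0,"z":0,"wx":0,"wy":0,"wz":-0.3}]' | egrep 'time|pos|contact'
```

```text
time: 31.38
tool_pos: [0.4405, -0.1703, -0.0065]
contact_force: [0.3, -0.3, 0.8]
```

```bash
python3 -m handwheel '[{"gripper":1,"x":0.02,"y":0,"z":0,"wx":0,"wy":0,"wz":0},{"gripper":1,"x":0.04,"y":0,"z":0,"wx":0,"wy":0,"wz":0},{"gripper":1,"x":0.06,"y":0,"z":0,"wx":0,"wy":0,"wz":0},{"gripper":1,"x":0.08,"y":0,"z":0,"wx":0,"wy":0,"wz":0},{"gripper":1,"x":0.1,"y":0,"z":0,"wx":0,"wy":0,"wz":0},{"gripper":1,"x":0.12,"y":0,"z":0,"wx":0,"wy":0,"wz":0},{"gripper":1,"x":0.12,"y":0,"z":0,"wx":0,"wy":0,"wz":0},{"gripper":1,"x":0.12,"y":0,"z":0,"wx":0,"wy":0,"wz":0},{"gripper":1,"x":0.12,"y":0,"z":0,"wx":0,"wy":0,"wz":0},{"gripper":1,"x":0.12,"y":0,"z":0,"wx":0,"wy":0,"wz":0}]' | egrep 'time|pos|contact'
```

```text
time: 32.22
tool_pos: [0.4404, -0.1691, -0.0065]
contact_force: [1.5, -1.1, 0.1]
```

```bash
python3 -m handwheel '[{"gripper":1,"x":0.02,"y":0,"z":0,"wx":0,"wy":0,"wz":0},{"gripper":1,"x":0.04,"y":0,"z":0,"wx":0,"wy":0,"wz":0},{"gripper":1,"x":0.06,"y":0,"z":0,"wx":0,"wy":0,"wz":0},{"gripper":1,"x":0.08,"y":0,"z":0,"wx":0,"wy":0,"wz":0},{"gripper":1,"x":0.1,"y":0,"z":0,"wx":0,"wy":0,"wz":0},{"gripper":1,"x":0.12,"y":0,"z":0,"wx":0,"wy":0,"wz":0},{"gripper":1,"x":0.12,"y":0,"z":0,"wx":0,"wy":0,"wz":0},{"gripper":1,"x":0.12,"y":0,"z":0,"wx":0,"wy":0,"wz":0},{"gripper":1,"x":0.12,"y":0,"z":0,"wx":0,"wy":0,"wz":0},{"gripper":1,"x":0.12,"y":0,"z":0,"wx":0,"wy":0,"wz":0}]' | egrep 'time|pos|contact'
```

```text
time: 33.05
tool_pos: [0.4404, -0.1687, -0.0065]
contact_force: [1.2, -6.1, -0.9]
```

```bash
python3 -m handwheel '[{"gripper":1,"x":0.02,"y":0,"z":0,"wx":0,"wy":0,"wz":0},{"gripper":1,"x":0.04,"y":0,"z":0,"wx":0,"wy":0,"wz":0},{"gripper":1,"x":0.06,"y":0,"z":0,"wx":0,"wy":0,"wz":0},{"gripper":1,"x":0.08,"y":0,"z":0,"wx":0,"wy":0,"wz":0},{"gripper":1,"x":0.1,"y":0,"z":0,"wx":0,"wy":0,"wz":0},{"gripper":1,"x":0.1,"y":0,"z":0,"wx":0,"wy":0,"wz":0},{"gripper":1,"x":0.1,"y":0,"z":0,"wx":0,"wy":0,"wz":0},{"gripper":1,"x":0.1,"y":0,"z":0,"wx":0,"wy":0,"wz":0},{"gripper":1,"x":0.1,"y":0,"z":0,"wx":0,"wy":0,"wz":0},{"gripper":1,"x":0.1,"y":0,"z":0,"wx":0,"wy":0,"wz":0}]' | egrep 'time|pos|contact'
```

```text
time: 33.88
tool_pos: [0.4404, -0.1686, -0.0064]
contact_force: [1.3, -10.3, -2.3]
```

The latch bears, at 10 N on the knob. One more slight press and hold, then release.

```bash
python3 -m handwheel '[{"gripper":1,"x":0.02,"y":0,"z":0,"wx":0,"wy":0,"wz":0},{"gripper":1,"x":0.04,"y":0,"z":0,"wx":0,"wy":0,"wz":0},{"gripper":1,"x":0.05,"y":0,"z":0,"wx":0,"wy":0,"wz":0},{"gripper":1,"x":0.05,"y":0,"z":0,"wx":0,"wy":0,"wz":0},{"gripper":1,"x":0.05,"y":0,"z":0,"wx":0,"wy":0,"wz":0},{"gripper":1,"x":0.05,"y":0,"z":0,"wx":0,"wy":0,"wz":0},{"gripper":1,"x":0.05,"y":0,"z":0,"wx":0,"wy":0,"wz":0},{"gripper":1,"x":0.05,"y":0,"z":0,"wx":0,"wy":0,"wz":0},{"gripper":1,"x":0.05,"y":0,"z":0,"wx":0,"wy":0,"wz":0},{"gripper":1,"x":0.05,"y":0,"z":0,"wx":0,"wy":0,"wz":0}]' | egrep 'time|pos|contact'
python3 -m handwheel '[{"gripper":1,"x":-0.1,"y":0,"z":0,"wx":0,"wy":0,"wz":0},{"gripper":1,"x":-0.4,"y":0,"z":0,"wx":0,"wy":0,"wz":0},{"gripper":1,"x":-1,"y":0,"z":0,"wx":0,"wy":0,"wz":0},{"gripper":1,"x":-2,"y":0,"z":0,"wx":0,"wy":0,"wz":0},{"gripper":1,"x":-3,"y":0,"z":0,"wx":0,"wy":0,"wz":0},{"gripper":1,"x":-4,"y":0,"z":-2,"wx":0,"wy":0,"wz":0},{"gripper":1,"x":-4,"y":0,"z":-5,"wx":0,"wy":0,"wz":0},{"gripper":1,"x":-4,"y":0,"z":-8,"wx":0,"wy":0,"wz":0},{"gripper":1,"x":-4,"y":0,"z":-10,"wx":0,"wy":0,"wz":0},{"gripper":1,"x":-4,"y":0,"z":-10,"wx":0,"wy":0,"wz":0}]' | egrep 'time|pos|contact'
python3 - <<'E'
from h import *
from station import env
s=env.read_state();c=env.capture("wrist");T=np.eye(4);T[:3,:3]=s["orientation"];T[:3,3]=s["tool_pos"]
P=T@c["mount"];v,u=np.mgrid[:400,:640];d=c["depth"]
q=np.stack([(u-c["cx"])/c["fx"]*d,-(v-c["cy"])/c["fy"]*d,-d,np.ones_like(d)],-1)@P.T
z=q[...,2]
k=(z>.04)&(z<.05)&(abs(q[...,0]-.44)<.04)&(abs(q[...,1]+.16)<.03)&(c["color"].max(-1)<90);print("knob top",q[k][:,:3].mean(0) if k.any() else 0,k.sum())
b=(z>.014)&(z<.022)&(q[...,0]>.46)&(q[...,0]<.56)&(q[...,1]<-.10)&(c["color"][...,2]>c["color"][...,0].astype(int)+50);e=[]
for x in np.arange(.465,.55,.02):
    m=b&(abs(q[...,0]-x)<.004)
    if m.any(): e.append((round(x,3),np.percentile(q[m][:,1],1).round(4)))
print("edge",e)
E
```

```text
time: 34.72
tool_pos: [0.4404, -0.1685, -0.0064]
contact_force: [2.8, -12.3, -4.2]
time: 35.55
tool_pos: [0.4459, -0.2084, 0.0987]
contact_force: [0.7, 0.1, 0.8]
knob top [ 0.44382422 -0.15296748  0.04660697] 58
edge [(np.float64(0.465), np.float64(-0.1377)), (np.float64(0.485), np.float64(-0.1385)), (np.float64(0.505), np.float64(-0.1393)), (np.float64(0.525), np.float64(-0.1399)), (np.float64(0.545), np.float64(-0.1407))]
```

The latch is at about 1.76 rad with its nose against the edge, the board is within about 0.01 rad of the fixture, and the arm is clear. I'm handing it in.

```bash
python3 -c "
from station import env
print(env.close_job())"
```

```text
the job is handed in; nothing more can be done
None
```

The job is handed in at about 36 s, with no verdict returned: I pressed the board home on the pad (14 N at the finger), wedged the latch behind it at about 1.76 rad (12 N at the knob), and left the arm clear, with the butter, jar and bowl untouched.

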